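End-of-shift clean of the ward analyser

ROBOT

A 6-joint arm with a two-finger parallel gripper is mounted at the origin on the work surface. World frame = base frame: x ahead of the robot, y to its left, z up, the work surface at z = 0. Lengths are in mm, angles in degrees, forces in N, time in s.
With the tool pointing down it reaches from about 300 to 850 mm from the base axis. Payload 4.2 kg.
Tool frame: the origin (TCP) lies between the finger pads; the fingertips stand ahead of it and the grasp point (between the pads) lies 8 mm behind it (env.tip_reach is the x of the fingertips in the tool frame, in mm); x points along the fingers, y is the direction in which the jaws open and shut, and the axes are right-handed (so a half turn about x gives the same grasp; the last joint's range is limited). The gripper opens to 91 mm and grips with 3 to 60 N. Pads are 32 mm wide; open, the fingers measure 118 mm over their backs; the gripper's body (76 mm by 178 mm) begins 60 mm behind the grasp point.
Start: joints at [72.365, 18.312, 89.639, -0, 72.044, -1.146], TCP at [163.212, 551.366, 224.976] pointing down, gripper open.
Joint ranges: [-177.97, 177.97], [-48.28, 115.42], [12.27, 149.76], [-77.06, 257.06], [2.81, 150.46], [-146.56, 146.56]. Speed limits (degrees/s): [147.25, 147.25, 180, 180, 180, 180].

INTERFACE

Orientations are given as [roll, pitch, yaw] about the fixed x, y, z axes, in that order (R = Rz(yaw) Ry(pitch) Rx(roll)).
In Python, from workcell import env, cams gives the robot as it stands.
- The arm moves only by the tool arm_command, never from a script. Its argument "deltas" is a list of rows, each a list of 3 entries, a list of its own where there are three numbers: the opening, from 0 (shut) to 1 (fully open), then the shift along the world's x, y, z in mm, then the turn about the world's z in rad. A call has 1 to 20 rows; each row is the pose to reach, as a shift and turn from the pose commanded when the call began; what a row does not reach only later rows make up. A row lasts 1/10 s, in which the tool goes at most 50 mm and 8.59 degrees, less where a joint would pass 70% of its speed; a pose out of reach is approached as far as the arm can. A call with a gripper value outside its range is refused whole. The fingers move at their own pace and stop on an object; "grip_force" is the grip in N (left out, the last holds). Time passes only in rows, so rows that repeat a pose let the fingers close. It gives the time, the measured TCP pose, the force and the opening at its end, in the units of the state.
- env.state(): the state, without advancing time (a new reading comes with each control period).
- cams.grab_frame(name): name is "scene" or "top" or "wrist"; returns a dict with "img" (420x560x3 uint8, red, green, blue), "K" (3x3 intrinsics, pixels), "rvec" (rotation vector, rad) and "tvec" (3), from world to camera coordinates, as OpenCV has them. Camera axes: x right, y down, z forward; pixel columns grow to the right and rows downward; lengths in mm; the calibration is good to about 2 mm. A picture is of the moment at which its call begins. There is no depth.
- env.job_done(): hands the job in, once; it reports no verdict.
Trained networks look in a picture, given as the dict that the camera call returned (one of the last four; its "shot" number tells which), for a name from the list of things; names that differ only in an ending like _2 or _b are one class to them, and where a whole thing is asked for, a point or a joint stands for the part that bears it (a point fixed in the world has none). Each returns a list of dicts, best first, with "conf" (0 to 1); they miss things now and then, are a little off and sometimes report something else, mostly with a low value. They report only what shows in the picture. A call takes as long as a camera call.
- cams.silhouettes(picture, name): "region" (420x560 bool, what is visible of it) and "centre" ([column, row] in pixels, amid what is visible of it).
The state is a dict: "time_s": time; "qpos": joint angles; "qvel": joint speeds; "effort": joint torques, N m; "ee_pos": TCP position; "ee_rot": TCP orientation; "force": force on the tool from outside, world axes, zero at the start; "torque": the same for the moment, N m; "gripper_width": finger opening in mm.
Only numpy, scipy, OpenCV 4.12 (cv2) and the standard library are available. Lean on these libraries where they do the work, as an engineer would, in place of code of your own. Each camera call takes 0.05 s, during which the arm holds its last target.

TASK

Do the end-of-shift clean of the analyser on the desk: take the empty reagent pack out of its open bay and shut the hatch, then take the cleaning wand from its stand and, holding it upright with the bud lightly pressed on, run it slowly, about 3 cm a second, along the whole seam round the shut hatch, from the left rear end round the front to the right rear end (left is the analyser's +y side). Every empty pack, that one and those on the desk, and the used wand go into the waste bin, pushed through the sprung flap in its lid. At the end the flap must have sprung shut again and the hatch must still be shut; leave everything else on the desk where it is.

Things in the scene. Friction and masses are not known exactly. Their poses are not given: they have to be found in the camera images.
- analyser: benchtop analyser, a white case 230 mm along x, 210 mm along y, 100 mm tall, fixed to the desk; origin at the centre of its underside, z up; its display is on the -x face, towards the robot. In its flat top is a pack bay 116 mm (x) by 126 mm (y), centred on the origin, whose floor is 70 mm above the desk, with a hinged hatch that closes flush with the top; the hinge line runs along y at x +55 mm, 100 mm up
- hatch (a joint): angle of the hatch, rad: 0 shut and flush, grows as its front edge swings up and back, to at most 1.9 (leaning back beyond upright). A white panel 110 mm (from hinge to front edge) by 120 mm, 6 mm thick, 120 g, with a 5 mm finger ridge 22 mm from the front edge. It starts at 1.65 to 1.85 and stays there by light hinge friction; pushed forward well past upright it falls shut by itself, and it can be pressed shut from above. It cannot shut over a pack that stands in the bay
- seam_start (a point): where the hatch seam begins: its left rear end, at x +45, y +61.5, z 100 mm in the analyser's frame. The seam is the 3 mm gap round the shut hatch, on the analyser's flat top; it runs straight from here along the left (+y) side to seam_left_corner, straight along the front (-x) to seam_right_corner and straight along the right (-y) side to seam_end, about 325 mm in all
- seam_left_corner (a point): front left corner of the seam: x -56.5, y +61.5, z 100 mm in the analyser's frame
- seam_right_corner (a point): front right corner of the seam: x -56.5, y -61.5, z 100 mm in the analyser's frame
- seam_end (a point): where the hatch seam ends: its right rear end, x +45, y -61.5, z 100 mm in the analyser's frame
- bin: benchtop waste bin, a grey box 240 mm (x) by 230 mm (y), 200 mm tall with its white lid, fixed; origin at the centre of its underside, z up; walls 4 mm, floor 6 mm. The lid's opening is 100 mm along x (from -35 to +65 mm) by 186 mm along y (centred) and is filled by the flap; under the lid the inside goes on 80 mm beyond the opening's -x edge, 50 mm beyond its +x edge and 18 mm at either side
- flap (a joint): angle of the bin's flap, rad: 0 shut (level with the lid), grows as its free edge is pushed down into the bin, to at most 1.5; grey plate 97 mm from hinge to free edge, 180 mm wide, hinged at the opening's +x edge along the bin's y, free edge at the opening's -x edge. A spring of about 0.03 N m closes it again, so about 0.5 N opens it at its middle; it may grip a thing that is let go halfway, so push things in until their tops are below the lid
- flap_mid (a point): centre of the bin's opening, at the height of the lid's top (200 mm up), fixed to the bin; it is 50 mm from the flap's hinge
- pack0: an empty reagent pack: a white plastic box with a smaller grey shoulder on top, standing upright; 28 mm along its x, 40 mm along its y, 70 mm tall (the lowest 58 mm have the full 28 x 40 section, the top 12 mm are the 20 x 32 shoulder), about 45 g. Origin at the centre of its underside, z up through the shoulder. This one stands in the analyser's bay, so 40 mm of it stick out above the analyser's top
- pack1: an empty reagent pack: a white plastic box with a smaller grey shoulder on top, standing upright; 28 mm along its x, 40 mm along its y, 70 mm tall (the lowest 58 mm have the full 28 x 40 section, the top 12 mm are the 20 x 32 shoulder), about 45 g. Origin at the centre of its underside, z up through the shoulder. Stands on the desk; may be absent
- pack2: an empty reagent pack: a white plastic box with a smaller grey shoulder on top, standing upright; 28 mm along its x, 40 mm along its y, 70 mm tall (the lowest 58 mm have the full 28 x 40 section, the top 12 mm are the 20 x 32 shoulder), about 45 g. Origin at the centre of its underside, z up through the shoulder. Stands on the desk; may be absent
- pack3: an empty reagent pack: a white plastic box with a smaller grey shoulder on top, standing upright; 28 mm along its x, 40 mm along its y, 70 mm tall (the lowest 58 mm have the full 28 x 40 section, the top 12 mm are the 20 x 32 shoulder), about 45 g. Origin at the centre of its underside, z up through the shoulder. Stands on the desk; may be absent
- stand: wand stand, a grey block 64 x 64 mm, 64 mm tall, fixed; origin at the centre of its underside. The wand stands in the 17 mm hole in the middle of its top, handle upward
- wand: cleaning wand, 126 mm long, about 37 g: a white square handle 20 x 20 mm and 74 mm long, below it an 8 mm round stem and the bud. Origin at the centre of the handle's lower end, z along the handle, away from the bud. In the stand the handle's lower end rests on the stand's top, 64 mm up, and stem and bud hang in the hole
- bud_tip (a point): lowest point of the wand's soft blue bud (11 mm thick, round end), 52 mm below the wand's origin when not pressed
- bud (a joint): how far the bud is pressed in along the wand, m: 0 free, at most 0.008; sprung, about 0.25 N to start and 0.25 N more for each mm
- sanitiser: bystander: white pump bottle, 66 mm thick, 170 mm tall; origin under its centre
- mug: bystander: white mug, 80 mm wide, 92 mm tall; origin under its centre
- penpot: bystander: dark steel cup, 76 mm wide, 100 mm tall; origin under its centre
- stapler: bystander: stapler, 135 x 34 mm, 47 mm tall; origin under its centre

How it is judged (in metres and radians):
On the way, in this order (a step that is already met when the one before it is completed fails the run):
1. the analyser's hatch is shut (within 0.04 rad) (value of joint hatch below 0.04 rad), for 0.3 s.
2. bud tip at the seam's left rear end (within 8 mm of x 45, y 61.5, z 100 on the analyser), pressed 0.5 to 7.5 mm, under 65 mm/s, upright within 0.6 rad, hatch shut (distance between bud_tip and seam_start below 0.008 m and value of joint bud between 0.0005 and 0.0075 m and linear speed of wand below 0.065 m/s and angle between wand's own z axis and vertical below 0.6 rad and value of joint hatch below 0.04 rad), for 0.1 s.
3. bud tip at the seam's middle of the left side (within 7 mm of x -5, y 61.5, z 100 on the analyser), pressed 0.5 to 7.5 mm, under 65 mm/s, upright within 0.6 rad, hatch shut (x of bud_tip in the frame of analyser between -0.012 and 0.002 m and y of bud_tip in the frame of analyser between 0.0545 and 0.0685 m and z of bud_tip in the frame of analyser between 0.093 and 0.107 m and value of joint bud between 0.0005 and 0.0075 m and linear speed of wand below 0.065 m/s and angle between wand's own z axis and vertical below 0.6 rad and value of joint hatch below 0.04 rad), for 0.1 s.
4. bud tip at the seam's front left corner (within 8 mm of x -56.5, y 61.5, z 100 on the analyser), pressed 0.5 to 7.5 mm, under 65 mm/s, upright within 0.6 rad, hatch shut (distance between bud_tip and seam_left_corner below 0.008 m and value of joint bud between 0.0005 and 0.0075 m and linear speed of wand below 0.065 m/s and angle between wand's own z axis and vertical below 0.6 rad and value of joint hatch below 0.04 rad), for 0.1 s.
5. bud tip at the seam's front, left of the middle (within 7 mm of x -56.5, y 20, z 100 on the analyser), pressed 0.5 to 7.5 mm, under 65 mm/s, upright within 0.6 rad, hatch shut (x of bud_tip in the frame of analyser between -0.0635 and -0.0495 m and y of bud_tip in the frame of analyser between 0.013 and 0.027 m and z of bud_tip in the frame of analyser between 0.093 and 0.107 m and value of joint bud between 0.0005 and 0.0075 m and linear speed of wand below 0.065 m/s and angle between wand's own z axis and vertical below 0.6 rad and value of joint hatch below 0.04 rad), for 0.1 s.
6. bud tip at the seam's front, right of the middle (within 7 mm of x -56.5, y -20, z 100 on the analyser), pressed 0.5 to 7.5 mm, under 65 mm/s, upright within 0.6 rad, hatch shut (x of bud_tip in the frame of analyser between -0.0635 and -0.0495 m and y of bud_tip in the frame of analyser between -0.027 and -0.013 m and z of bud_tip in the frame of analyser between 0.093 and 0.107 m and value of joint bud between 0.0005 and 0.0075 m and linear speed of wand below 0.065 m/s and angle between wand's own z axis and vertical below 0.6 rad and value of joint hatch below 0.04 rad), for 0.1 s.
7. bud tip at the seam's front right corner (within 8 mm of x -56.5, y -61.5, z 100 on the analyser), pressed 0.5 to 7.5 mm, under 65 mm/s, upright within 0.6 rad, hatch shut (distance between bud_tip and seam_right_corner below 0.008 m and value of joint bud between 0.0005 and 0.0075 m and linear speed of wand below 0.065 m/s and angle between wand's own z axis and vertical below 0.6 rad and value of joint hatch below 0.04 rad), for 0.1 s.
8. bud tip at the seam's middle of the right side (within 7 mm of x -5, y -61.5, z 100 on the analyser), pressed 0.5 to 7.5 mm, under 65 mm/s, upright within 0.6 rad, hatch shut (x of bud_tip in the frame of analyser between -0.012 and 0.002 m and y of bud_tip in the frame of analyser between -0.0685 and -0.0545 m and z of bud_tip in the frame of analyser between 0.093 and 0.107 m and value of joint bud between 0.0005 and 0.0075 m and linear speed of wand below 0.065 m/s and angle between wand's own z axis and vertical below 0.6 rad and value of joint hatch below 0.04 rad), for 0.1 s.
9. bud tip at the seam's right rear end (within 8 mm of x 45, y -61.5, z 100 on the analyser), pressed 0.5 to 7.5 mm, under 65 mm/s, upright within 0.6 rad, hatch shut (distance between bud_tip and seam_end below 0.008 m and value of joint bud between 0.0005 and 0.0075 m and linear speed of wand below 0.065 m/s and angle between wand's own z axis and vertical below 0.6 rad and value of joint hatch below 0.04 rad), for 0.1 s.
At the end, for the whole second after the job is handed in: All packs present and the wand lie at rest (slower than 30 mm/s) inside the bin, their origins at least 40 mm below the lid's top and within its walls; the flap is shut (within 0.12 rad) and the hatch is shut (within 0.04 rad) (value of joint flap below 0.12 rad and value of joint hatch below 0.04 rad and z of pack0 in the frame of bin between -0.002 and 0.16 m and x of pack0 in the frame of bin between -0.117 and 0.117 m and y of pack0 in the frame of bin between -0.112 and 0.112 m and linear speed of each of pack0, pack1, pack2, pack3, wand below 0.03 m/s and z of pack1 in the frame of bin between -0.002 and 0.16 m and x of pack1 in the frame of bin between -0.117 and 0.117 m and y of pack1 in the frame of bin between -0.112 and 0.112 m and z of pack2 in the frame of bin between -0.002 and 0.16 m and x of pack2 in the frame of bin between -0.117 and 0.117 m and y of pack2 in the frame of bin between -0.112 and 0.112 m and z of pack3 in the frame of bin between -0.002 and 0.16 m and x of pack3 in the frame of bin between -0.117 and 0.117 m and y of pack3 in the frame of bin between -0.112 and 0.112 m and z of wand in the frame of bin between -0.002 and 0.16 m and x of wand in the frame of bin between -0.117 and 0.117 m and y of wand in the frame of bin between -0.112 and 0.112 m); the robot touches nothing.
It fails at once if a bystander (sanitiser, mug, pen pot, stapler) is shoved more than 50 mm or knocked over (distance of any of sanitiser, mug, penpot, stapler from where it was at the start of the episode above 0.05 m or angle between any of sanitiser, mug, penpot, stapler's own z axis and vertical above 0.5 rad).
Of pack1, pack2, pack3 only 2 to 3 are there at a start; the rules pass over those that are not, and their reading is None.
At some moment in a run one of pack1, pack2, pack3 may be knocked a few centimetres aside while the robot is not near it.
It also fails if it takes over 208 s, if anything falls off the work surface, if the arm or the gripper's body presses on something with over 40 N, if the wrist force passes 120 N, or if a joint passes its speed limit or range.

## Working session

There is one attempt and no reset: what is moved stays moved. The work goes in short steps, Python scripts to look and compute and a tool call to move; the robot and the scene stay as the last step left them, time stands still between calls to the robot, and variables do not carry over. Pictures are saved under pics/ and viewed, and the job is handed in when it is done.

Besides the shell and the picture viewer there is one more tool, called after ">>>" in YAML: its name, and indented under it one key for each argument. arm_command: Moves the arm, as the interface text tells. Its arguments: {"type":"object","properties":{"deltas":{"type":"array","items":{"type":"array"}},"grip_force":{"type":"number"}},"required":["deltas"]}

```bash
ls; mkdir -p pics; python3 - <<'E'
from workcell import env, cams
import cv2
s=env.state(); print(s['time_s'],s['ee_pos'],s['ee_rot'],s['gripper_width'],env.tip_reach)
for n in ['scene','top','wrist']:
    f=cams.grab_frame(n); cv2.imwrite(f'pics/{n}0.png',f['img'][:,:,::-1])
    print(n,f['K'].tolist(),f['rvec'],f['tvec'],f['shot'])
E
```

```text
pics
0.0 [163.05918604 550.89555675 224.14494631] [ -90.94529318   89.90177542 -107.43378575] 91.10074070650836 11.0
scene [[508.09861998262846, 0.0, 281.7491431358211], [0.0, 508.09861998262846, 216.2811816588837], [0.0, 0.0, 1.0]] [ 2.20990971  0.86899161 -0.38936033] [-402.67995322 -163.04075414 1735.34087571] 1
top [[378.95253481291985, 0.0, 282.66079718626037], [0.0, 378.95253481291985, 214.08251732979548], [0.0, 0.0, 1.0]] [ 2.15318419 -2.10344256  0.19778736] [ -11.74655688  577.45391523 1009.3705016 ] 2
wrist [[356.1741598830382, 0.0, 278.7488012723148], [0.0, 356.1741598830382, 207.94116563531117], [0.0, 0.0, 1.0]] [-2.33968302 -1.75002483 -0.23006043] [-574.78430571  -30.33550686  389.56068684] 3
```

View pics/scene0.png

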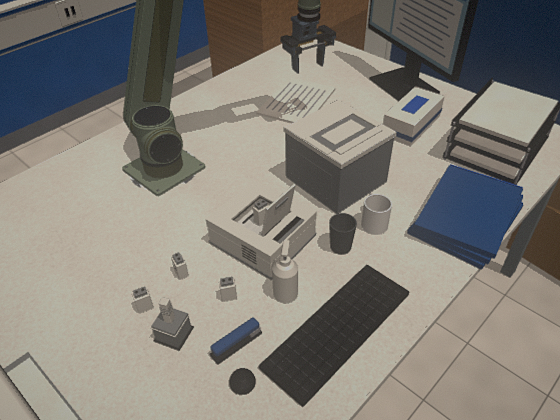

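View pics/top0.png

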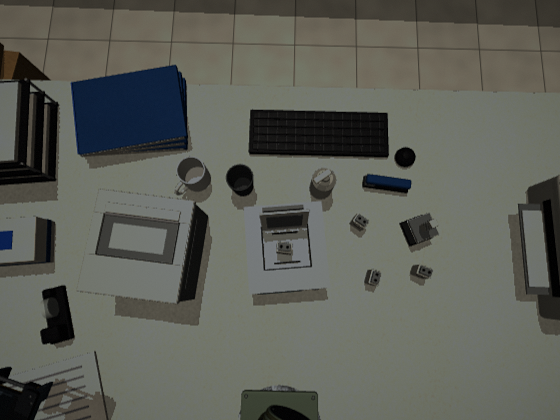

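View pics/wrist0.png

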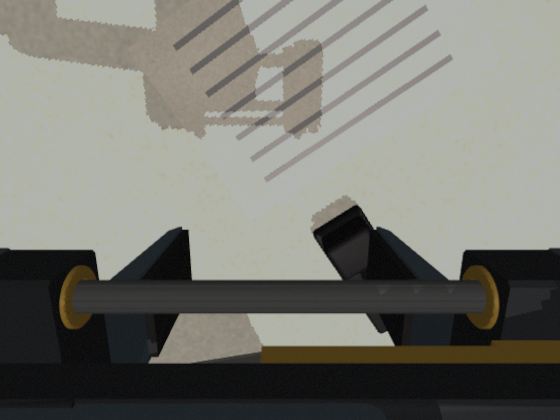

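```bash
cat > h.py <<'E'
from workcell import env, cams
import cv2, numpy as np
from scipy.optimize import minimize
from scipy.spatial.transform import Rotation as R
def box(x0,x1,y0,y1,z0,z1):
    return np.array([[a,b,c] for a in(x0,x1) for b in(y0,y1) for c in(z0,z1)],float)
def cyl(r,z0,z1):
    t=np.linspace(0,2*np.pi,25)[:-1]
    return np.array([[r*np.cos(a),r*np.sin(a),z] for a in t for z in(z0,z1)])
M={'analyser':[box(-115,115,-105,105,0,100)],
 'bin':[box(-120,120,-115,115,0,200)],
 'pack':[box(-14,14,-20,20,0,58),box(-10,10,-16,16,58,70)],
 'stand':[box(-32,32,-32,32,0,64)],
 'wand':[box(-10,10,-10,10,0,74)],
 'sanitiser':[cyl(33,0,130)],'mug':[cyl(40,0,92)],'penpot':[cyl(38,0,100)],'stapler':[box(-67.5,67.5,-17,17,0,47)]}
def proj(P,f): 
    return cv2.projectPoints(np.asarray(P,float).reshape(-1,1,3),f['rvec'],f['tvec'],f['K'],None)[0].reshape(-1,2)
def xf(P,x,y,yaw,z=0):
    c,s=np.cos(yaw),np.sin(yaw)
    return P@np.array([[c,s,0],[-s,c,0],[0,0,1]])+[x,y,z]
def mask(parts,p,f,z=0):
    S=4; m=np.zeros((420*S,560*S),np.uint8)
    for P in parts:
        h=cv2.convexHull(((proj(xf(P,*p,z=z),f)+0.5)*S*16).astype(np.float32)).astype(np.int32)
        cv2.fillConvexPoly(m,h,255,shift=4)
    return cv2.resize(m,(560,420),interpolation=cv2.INTER_AREA)/255.
def fit(parts,obs,p0,z=0,yaws=None):
    # obs: list of (frame, region)
    def cost(q):
        p=(q[0],q[1],q[2]/50.); c=0
        for f,r in obs:
            m=mask(parts,p,f,z); c+=np.abs(m-r).sum()/max(r.sum(),1)
        return c
    best=None
    for y in (yaws if yaws is not None else [p0[2]]):
        r=minimize(cost,[p0[0],p0[1],y*50],method='Nelder-Mead',options=dict(initial_simplex=np.array([[0,0,0],[15,0,0],[0,15,0],[0,0,12.]])+[p0[0],p0[1],y*50],xatol=.1,fatol=1e-4,maxiter=150))
        if best is None or r.fun<best.fun: best=r
    return np.array([best.x[0],best.x[1],best.x[2]/50]),best.fun
def ray(px,f,z):
    Rm=cv2.Rodrigues(f['rvec'])[0]; d=Rm.T@np.linalg.inv(f['K'])@[px[0],px[1],1]; c=-Rm.T@f['tvec'].ravel()
    return c+d*(z-c[2])/d[2]
E
python3 - <<'E'
from h import *
import pickle
D={}
for n in ['top','scene']:
    f=cams.grab_frame(n)
    for k in ['analyser','hatch','bin','flap','pack1','stand','wand','sanitiser','mug','penpot','stapler']:
        r=cams.silhouettes(f,k)
        D[n,k]=[(d['conf'],d['region'],d['centre']) for d in r]
        print(n,k,[(round(float(d['conf']),2),np.round(d['centre']).tolist(),int(d['region'].sum()),ray(d['centre'],f,{'bin':200,'analyser':100}.get(k,50))[:2].round().tolist()) for d in r])
    D[n]={k:f[k] for k in('K','rvec','tvec','img')}
pickle.dump(D,open('d0.pkl','wb'))
print(env.state()['time_s'])
E
```

```text
top analyser [(0.65, [292.0, 245.0], 6830, [486.0, -25.0])]
top hatch [(0.94, [282.0, 221.0], 872, [559.0, 2.0])]
top bin [(0.92, [141.0, 252.0], 11681, [451.0, 334.0])]
top flap [(0.89, [140.0, 236.0], 3233, [507.0, 397.0])]
top pack1 [(0.68, [417.0, 272.0], 239, [425.0, -370.0]), (0.61, [371.0, 278.0], 221, [406.0, -244.0]), (0.56, [284.0, 249.0], 194, [480.0, -3.0])]
top stand [(0.83, [417.0, 234.0], 704, [531.0, -374.0]), (0.69, [137.0, 237.0], 3147, [505.0, 403.0]), (0.41, [428.0, 227.0], 168, [551.0, -407.0])]
top wand [(0.69, [429.0, 227.0], 126, [551.0, -408.0]), (0.34, [294.0, 248.0], 6807, [485.0, -31.0])]
top sanitiser [(0.67, [325.0, 183.0], 656, [672.0, -118.0])]
top mug [(0.72, [195.0, 175.0], 1027, [686.0, 256.0])]
top penpot [(0.75, [239.0, 177.0], 663, [683.0, 128.0]), (0.69, [193.0, 178.0], 1062, [676.0, 260.0])]
top stapler [(0.98, [382.0, 181.0], 658, [680.0, -281.0])]
scene analyser [(0.72, [260.0, 229.0], 6539, [520.0, -49.0])]
scene hatch [(0.96, [276.0, 209.0], 746, [461.0, 77.0]), (0.66, [341.0, 229.0], 866, [653.0, 140.0])]
scene bin [(0.94, [338.0, 152.0], 
[... 211 characters left out ...]
27.0])]
scene pack1 [(0.91, [140.0, 299.0], 355, [437.0, -393.0]), (0.69, [226.0, 286.0], 368, [566.0, -221.0]), (0.68, [259.0, 214.0], 242, [439.0, 25.0]), (0.66, [179.0, 267.0], 279, [424.0, -262.0])]
scene stand [(0.92, [174.0, 330.0], 1036, [571.0, -393.0])]
scene wand [(0.86, [165.0, 308.0], 280, [505.0, -368.0]), (0.2, [263.0, 227.0], 6323, [486.0, -4.0])]
scene sanitiser [(0.67, [283.0, 280.0], 1147, [659.0, -106.0]), (0.3, [339.0, 231.0], 898, [655.0, 131.0])]
scene mug [(0.86, [376.0, 213.0], 1050, [689.0, 259.0]), (0.52, [261.0, 228.0], 6351, [484.0, -13.0])]
scene penpot [(0.6, [339.0, 230.0], 929, [653.0, 134.0])]
scene stapler [(0.96, [233.0, 339.0], 1158, [693.0, -315.0])]
1.35
```

```bash
cat > fit0.py <<'E'
from h import *
import pickle
D=pickle.load(open('d0.pkl','rb'))
T,S=D['top'],D['scene']
ys=np.radians([-60,-30,0,30,60,90])
def go(name,parts,obs,p0,yaws,z=0):
    p,c=fit(parts,obs,p0,z,yaws); print(name,p[:2].round(1),np.degrees(p[2]).round(1),'cost',round(c,3)); return p
P={}
a=lambda n,k,i=0:(D[n],D[n,k][i][1].astype(float))
ya=np.radians([-10,0,10])
P['bin']=go('bin',M['bin'],[a('top','bin'),a('scene','bin')],(470,330,0),ya)
go('bin top',M['bin'],[a('top','bin')],(470,330,0),ya)
P['an']=go('an top+hatch',M['analyser'],[(T,np.maximum(D['top','analyser'][0][1],D['top','hatch'][0][1]).astype(float))],(480,0,0),ya)
P['stand']=go('stand',M['stand']+[M['wand'][0]+[0,0,64]],[ (T,np.maximum(D['top','stand'][0][1],D['top','wand'][0][1]).astype(float)),(S,np.maximum(D['scene','stand'][0][1],D['scene','wand'][0][1]).astype(float))],(531,-374,0),np.radians([-30,0,30]))
pk=M['pack']
P['packA']=go('A',pk,[a('top','pack1',0),a('scene','pack1',0)],(425,-375,0),ys)
P['packB']=go('B',pk,[a('top','pack1',1),a('scene','pack1',3)],(410,-244,0),ys)
P['packC']=go('C',pk,[a('scene','pack1',1)],(566,-221,0),ys)
P['pack0']=go('0',pk,[a('top','pack1',2)],(480,-3,0),ys,z=70)
for k,p0 in [('sanitiser',(660,-110,0)),('mug',(690,255,0)),('penpot',(670,135,0))]:
    P[k]=go(k,M[k],[a('top',k),a('scene',k)],p0,[0])
P['stapler']=go('st',M['stapler'],[a('top','stapler'),a('scene','stapler')],(690,-290,0),np.radians([60,90]))
pickle.dump(P,open('p0.pkl','wb'))
edges=[(0,1),(0,2),(0,4),(1,3),(1,5),(2,3),(2,6),(3,7),(4,5),(4,6),(5,7),(6,7)]
for n,f in(('top',T),('scene',S)):
    im=cv2.resize(f['img'][:,:,::-1],None,fx=2,fy=2,interpolation=cv2.INTER_CUBIC)
    def dr(parts,p,z=0,c=(0,0,255)):
        for B in parts:
            q=(proj(xf(B,*p,z=z),f)*2+.5)
            for i,j in edges: cv2.line(im,tuple(q[i].astype(int)),tuple(q[j].astype(int)),c,1)
    dr(M['bin'],P['bin']);dr([box(-35,65,-93,93,200,200)],P['bin'],c=(0,255,0))
    dr(M['analyser'],P['an']);dr([box(-58,58,-63,63,100,100)],P['an'],c=(0,255,0))
    dr(M['stand']+[M['wand'][0]+[0,0,64]],P['stand'])
    for k in 'ABC': dr(pk,P['pack'+k])
    dr(pk,P['pack0'],z=70)
    crop=im[300:640,200:1000] if n=='top' else im[130:720,220:860]
    cv2.imwrite(f'pics/fit_{n}.png',crop[:600,:800])
E
python3 fit0.py
```

```text
bin [468.  348.8] -5.6 cost 0.042
bin top [468.7 348.7] -6.0 cost 0.025
an top+hatch [481.8  -7.6] 6.0 cost 0.043
stand [ 548.3 -385.8] 21.1 cost 0.204
A [ 427.8 -388. ] -20.3 cost 0.318
B [ 408.7 -250.8] 69.1 cost 0.272
C [ 563.  -215.1] -36.6 cost 0.069
0 [478.3  -3.3] 0.2 cost 0.107
sanitiser [ 664.6 -105.4] 8.2 cost 0.35
mug [687.6 260.2] 7.6 cost 0.178
penpot [668.6 123.6] 24.5 cost 0.413
st [ 683.3 -300.7] 84.2 cost 0.379
```

View pics/fit_top.png

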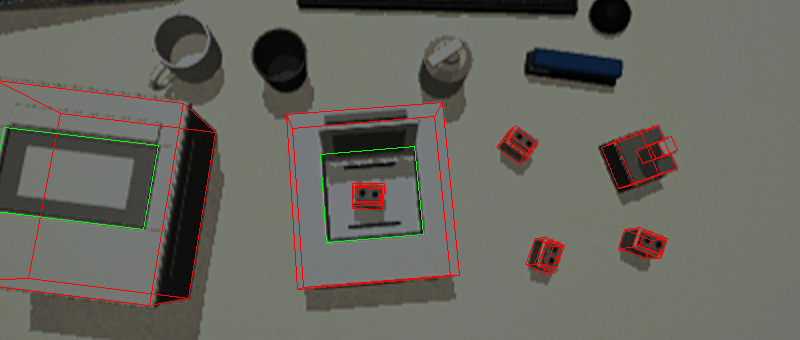

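View pics/fit_scene.png

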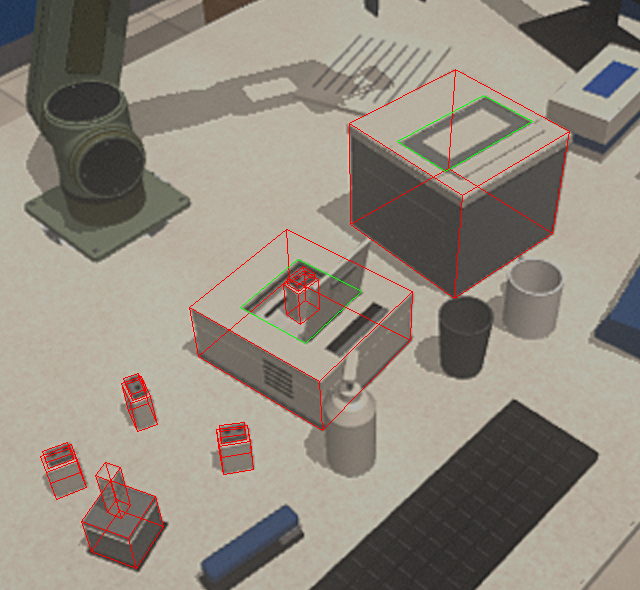

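```bash
cat >> h.py <<'E'
def tool():
    s=env.state(); Rm=R.from_euler('xyz',s['ee_rot'],degrees=True).as_matrix(); return s,np.array(s['ee_pos']),Rm
def jaw():
    s,p,Rm=tool(); return (np.degrees(np.arctan2(Rm[1,1],Rm[0,1])))
E
python3 - <<'E'
from h import *
s,p,Rm=tool(); print(Rm.round(3)); print('jaw',jaw())
f=cams.grab_frame('wrist'); W=cv2.Rodrigues(f['rvec'])[0]; c=-W.T@f['tvec'].ravel(); print('cam',c, 'in tool',(Rm.T@(c-p)).round(1),'axes in tool',(Rm.T@W.T).round(2))
E
```

```text
[[ 0.     0.284  0.959]
 [ 0.     0.959 -0.284]
 [-1.     0.     0.   ]]
jaw 73.50994095440812
cam [ 93.64500389 572.20308786 384.26189655] in tool [-159.3    0.2  -72.6] axes in tool [[-0.   -0.26  0.97]
 [ 1.    0.    0.  ]
 [-0.    0.97  0.26]]
```

>>> arm_command:
  deltas:
    - [1, [0, 0, 40], 0]
    - [1, [0, 0, 76], 0]
    - [1, [315, -554, 76], 0.39]
    - [1, [315, -554, 76], 0.39]
    - [1, [315, -554, 76], 0.39]
    - [1, [315, -554, 76], 0.39]
    - [1, [315, -554, 76], 0.39]
    - [1, [315, -554, 76], 0.39]
    - [1, [315, -554, 76], 0.39]
    - [1, [315, -554, 76], 0.39]
    - [1, [315, -554, 76], 0.39]
    - [1, [315, -554, 76], 0.39]
    - [1, [315, -554, 76], 0.39]
    - [1, [315, -554, 76], 0.39]
    - [1, [315, -554, 76], 0.39]
    - [1, [315, -554, 76], 0.39]
    - [0.7, [315, -554, 76], 0.39]

```text
time_s: 3.1
ee_pos: [478.2, -3.0, 300.7]
ee_rot: [134.2, 89.9, 139.9]
force: [-0.3, 0.7, 0.3]
gripper_width: 85.7
```

```bash
cat > look.py <<'E'
from h import *
import sys
# usage: look.py tag name
f=cams.grab_frame('wrist'); s,p,_=tool(); print(s['time_s'],p.round(1),'jaw',jaw(),s['gripper_width'],'F',np.round(s['force'],1),'q',np.round(s['qpos'],1))
tag=sys.argv[1]; im=f['img'][:,:,::-1].copy()
import pickle
out={k:f[k] for k in('K','rvec','tvec','img')}
out['sil']={}
for k in sys.argv[2:]:
    r=cams.silhouettes(f,k); out['sil'][k]=[(d['conf'],d['region'],d['centre']) for d in r]
    print(k,[(round(float(d['conf']),2),np.round(d['centre']).tolist(),int(d['region'].sum()),ray(d['centre'],f,50)[:2].round().tolist()) for d in r])
pickle.dump(out,open(f'{tag}.pkl','wb'))
cv2.imwrite(f'pics/{tag}.png',im)
E
python3 look.py w1 pack0 analyser hatch
```

```text
3.15 [477.8  -2.3 300.8] jaw 95.83709202528922 81.87168720160048 F [-0.1 -0.  -0.1] q [ -1.7   7.1  93.6   0.   79.4 -97.5]
pack0 [(0.84, [280.0, 189.0], 1489, [492.0, 1.0]), (0.62, [64.0, 96.0], 2080, [412.0, -246.0]), (0.59, [104.0, 228.0], 1644, [562.0, -207.0])]
analyser [(0.79, [273.0, 162.0], 40071, [462.0, -11.0]), (0.64, [280.0, 189.0], 1520, [492.0, 1.0]), (0.48, [66.0, 92.0], 2022, [408.0, -244.0])]
hatch [(0.9, [275.0, 255.0], 5673, [576.0, 3.0])]
```

View pics/w1.png

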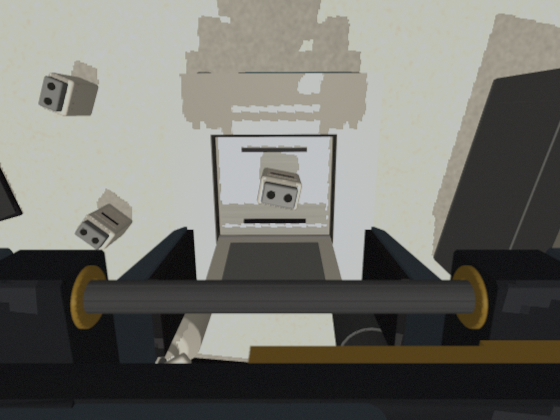

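```bash
python3 - <<'E'
from h import *
import pickle
D=pickle.load(open('w1.pkl','rb'))
pk=M['pack']; s=D['sil']['pack0']
for i,p0,z,e in [(0,(478,-3,0),70,None)]:
    for y in np.radians([-30,0,30]):
        p,c=fit(pk,[(D,s[i][1].astype(float))],p0,z,[y]); print(p[:2].round(1),np.degrees(p[2]).round(1),round(c,3))
for i,p0,ys in [(1,(409,-251,0),[60,80]),(2,(563,-215,0),[-37,-20])]:
    p,c=fit(pk,[(D,s[i][1].astype(float))],p0,0,np.radians(ys)); print(p[:2].round(1),np.degrees(p[2]).round(1),round(c,3))
for q in [(213,135),(336,135),(215,238),(335,238)]: print(q,ray(q,D,100).round(1))
g=cv2.resize(D['img'][110:260,190:360,::-1],None,fx=4,fy=4,interpolation=cv2.INTER_CUBIC); 
an=(481.8,-7.6,np.radians(6.0))
for P in ([-58,-63],[-58,63],[58,63],[58,-63]):
    print(xf(np.array([[*P,100.]]),*an).round(1), proj(xf(np.array([[*P,100.]]),*an),D).round(1))
L=proj(xf(np.array([[x,y,100.] for x,y in([58,-63],[-58,-63],[-58,63],[58,63])]),*an),D)
cv2.polylines(g,[((L-[190,110]+.5)*4).astype(np.int32)],False,(0,0,255),1)
cv2.imwrite('pics/w1c.png',g)
E
```

```text
[479.4  -3.1] -7.1 0.063
[479.4  -3.1] -6.7 0.063
[479.4  -3.1] -7.6 0.063
[ 410.4 -250.9] 76.5 0.061
[ 565.2 -214.5] -37.7 0.058
(213, 135) [434.2 -72.6 100. ]
(336, 135) [421.8  48.8 100. ]
(215, 238) [542.2 -64.7 100. ]
(335, 238) [529.2  63.2 100. ]
[[430.7 -76.3 100. ]] [[209.5 131. ]]
[[417.5  49.  100. ]] [[336.8 130.6]]
[[532.9  61.1 100. ]] [[332.6 241.1]]
[[546.1 -64.2 100. ]] [[215.3 241.5]]
```

View pics/w1c.png

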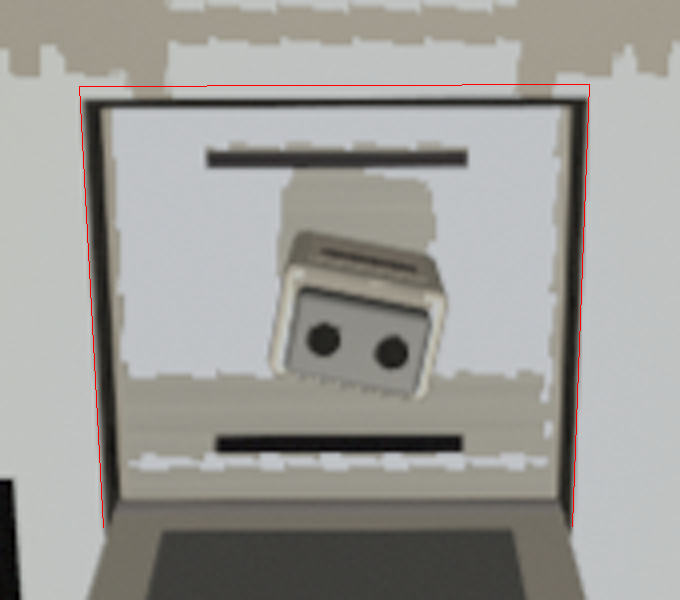

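>>> arm_command:
  deltas:
    - [0.7, [1, -0.5, -20], -0.112]
    - [0.7, [1, -0.5, -50], -0.224]
    - [0.7, [1, -0.5, -100], -0.224]
    - [0.7, [1, -0.5, -140], -0.224]
    - [0.7, [1, -0.5, -170], -0.224]
    - [0.7, [1, -0.5, -190], -0.224]
    - [0.7, [1, -0.5, -197], -0.224]
    - [0.7, [1, -0.5, -197], -0.224]
    - [0.3, [1, -0.5, -197], -0.224]
    - [0.3, [1, -0.5, -197], -0.224]
    - [0.3, [1, -0.5, -197], -0.224]
    - [0.3, [1, -0.5, -197], -0.224]
    - [0.3, [1, -0.5, -197], -0.224]
  grip_force: 20

```text
time_s: 4.6
ee_pos: [479.8, -3.1, 104.9]
ee_rot: [12.4, 89.9, 5.5]
force: [-1.4, -0.3, 7.0]
gripper_width: 40.2
```

>>> arm_command:
  deltas:
    - [0.3, [0, 0, 30], 0]
    - [0.3, [0, 0, 75], 0]
    - [0.3, [0, 0, 125], 0]
    - [0.3, [0, 0, 170], 0]
    - [0.3, [3, 45, 190], 0]
    - [0.3, [3, 95, 190], 0.01]
    - [0.3, [3, 145, 190], 0.01]
    - [0.3, [3, 195, 190], 0.01]
    - [0.3, [3, 245, 190], 0.01]
    - [0.3, [3, 295, 190], 0.01]
    - [0.3, [3, 345, 190], 0.01]
    - [0.3, [3, 386, 190], 0.01]
    - [0.3, [3, 386, 190], 0.01]
    - [0.3, [3, 386, 190], 0.01]

```text
time_s: 6.0
ee_pos: [481.8, 383.2, 293.0]
ee_rot: [-121.0, 89.9, -127.3]
force: [0.2, -0.4, -0.9]
gripper_width: 40.2
```

```bash
python3 look.py w2 flap bin; python3 - <<'E'
from h import *
import pickle
D=pickle.load(open('w2.pkl','rb'))
im=D['img'][:,:,::-1].copy()
for dx,c in ((0,(0,0,255)),):
    b=(468.5+dx,348.8,np.radians(-5.8))
    for P in (box(-35,65,-93,93,200,200),box(-120,120,-115,115,200,200)):
        h=cv2.convexHull(proj(xf(P,*b),D).astype(np.float32)); cv2.polylines(im,[h.astype(np.int32)],True,c,1)
cv2.imwrite('pics/w2c.png',im)
f=cams.grab_frame('scene'); cv2.imwrite('pics/s2.png',f['img'][:,:,::-1])
E
```

```text
6.05 [482.  382.3 293.4] jaw 83.60928640718312 40.18560282758915 F [ 0.7 -0.9 -0.6] q [ 37.4  20.3  76.9  -0.   82.9 -46.2]
flap [(0.64, [211.0, 198.0], 18826, [496.0, 302.0])]
bin [(0.72, [209.0, 198.0], 18651, [497.0, 301.0]), (0.65, [223.0, 132.0], 75999, [424.0, 327.0])]
```

View pics/w2c.png

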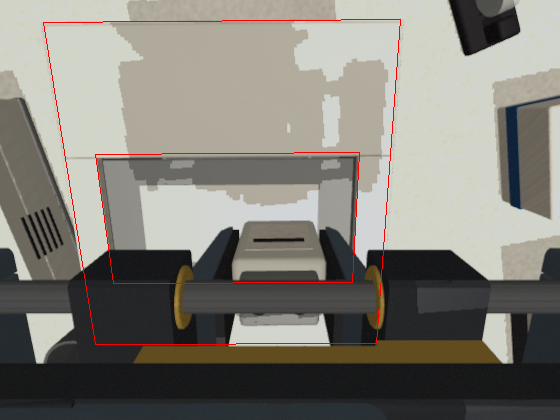

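View pics/s2.png

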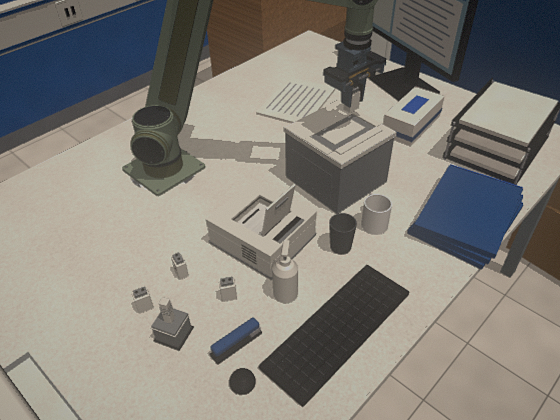

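>>> arm_command:
  deltas:
    - [0.3, [0, -3, -40], 0]
    - [0.3, [0, -3, -70], 0]
    - [0.3, [0, -3, -95], 0]
    - [0.3, [0, -3, -120], 0]
    - [0.3, [0, -3, -140], 0]
    - [0.3, [0, -3, -148], 0]
    - [0.3, [0, -3, -148], 0]
    - [0.6, [0, -3, -148], 0]
    - [0.6, [0, -3, -148], 0]
    - [0.6, [0, -3, -148], 0]
    - [0.6, [0, -3, -148], 0]
    - [0.6, [0, -3, -148], 0]

```text
time_s: 7.4
ee_pos: [482.4, 380.1, 146.5]
ee_rot: [48.1, 89.9, 41.7]
force: [-0.2, 0.3, 0.0]
gripper_width: 54.9
```

```bash
python3 look.py w3
```

```text
7.45 [482.3 380.1 146.3] jaw 83.60113802924398 54.897599548390914 F [-1.  -0.3  1. ] q [ 37.2  25.   91.    0.   63.9 -46.4]
```

View pics/w3.png

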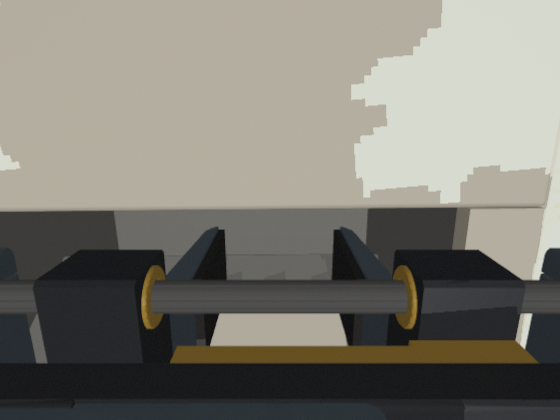

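>>> arm_command:
  deltas:
    - [0.6, [0, 0, 30], 0]
    - [0.6, [0, 0, 80], 0]
    - [0.6, [0, 0, 130], 0]
    - [0, [10, -20, 165], 0]
    - [0, [121, -374, 165], 0.216]
    - [0, [121, -374, 165], 0.216]
    - [0, [121, -374, 165], 0.216]
    - [0, [121, -374, 165], 0.216]
    - [0, [121, -374, 165], 0.216]
    - [0, [121, -374, 165], 0.216]
    - [0, [121, -374, 165], 0.216]
    - [0, [121, -374, 165], 0.216]
    - [0, [121, -374, 165], 0.216]
    - [0, [121, -374, 165], 0.216]
    - [0, [121, -374, 165], 0.216]

```text
time_s: 8.95
ee_pos: [602.9, 7.1, 311.0]
ee_rot: [99.6, 90.0, 105.7]
force: [-0.1, -0.2, 0.0]
gripper_width: 0.5
```

```bash
python3 look.py w4; python3 - <<'E'
from h import *
for n in('scene','top'):
    f=cams.grab_frame(n); cv2.imwrite(f'pics/{n}4.png',cv2.resize(f['img'][100:320,60:460,::-1],None,fx=2,fy=2))
E
```

```text
9.0 [602.9   7.3 311.1] jaw 96.07176531855278 0.5965205456445666 F [-0.3 -0.4  0.5] q [ -0.4  18.7  76.7   0.   84.5 -96.5]
```

View pics/scene4.png

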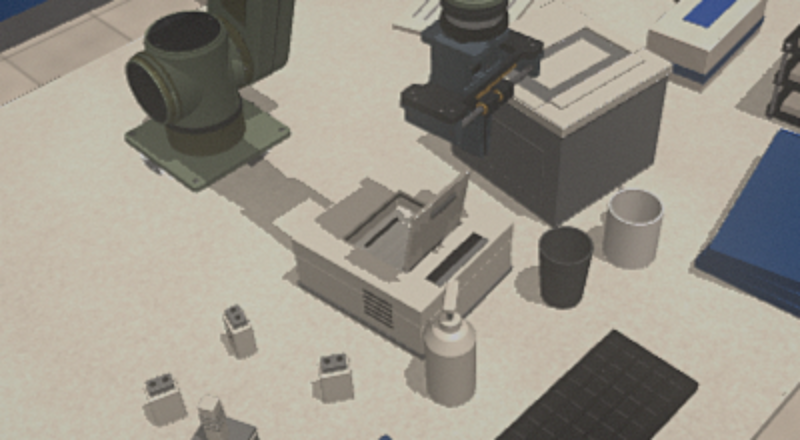

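View pics/top4.png

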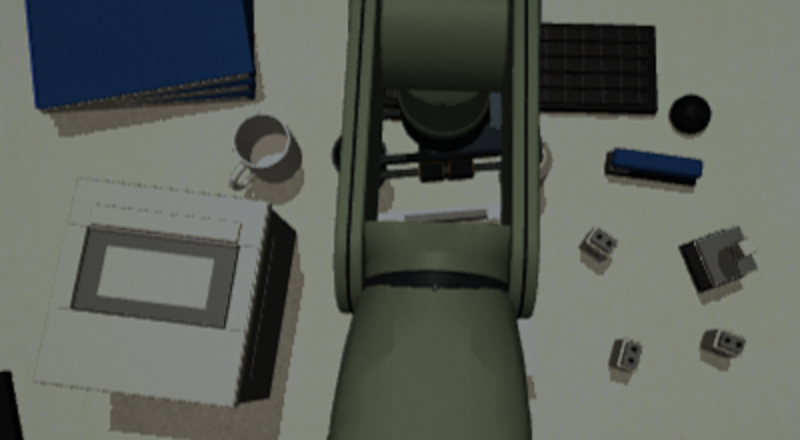

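View pics/w4.png

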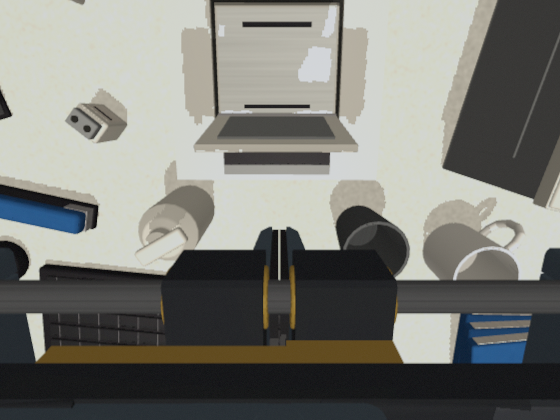

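>>> arm_command:
  deltas:
    - [0, [0, 0, -45], 0]
    - [0, [0, 0, -90], 0]
    - [0, [0, 0, -125], 0]
    - [0, [0, 0, -135], 0]
    - [0, [-20, -2, -135], 0]
    - [0, [-32, -3, -135], 0]
    - [0, [-44, -4.5, -135], 0]
    - [0, [-56, -6, -135], 0]
    - [0, [-68, -7, -135], 0]
    - [0, [-80, -8, -135], 0]
    - [0, [-90, -9, -135], 0]
    - [0, [-100, -10.5, -135], 0]
    - [0, [-100, -10.5, -135], 0]
    - [0, [-100, -10.5, -135], 0]
    - [0, [-100, -10.5, -135], 0]
    - [0, [-100, -10.5, -135], 0]

```text
time_s: 10.7
ee_pos: [503.7, -4.6, 175.9]
ee_rot: [22.8, 90.0, 28.7]
force: [0.3, -0.3, -0.6]
gripper_width: 0.4
```

```bash
python3 look.py w5; python3 - <<'E'
from h import *
for n in('scene',):
    f=cams.grab_frame(n); cv2.imwrite(f'pics/{n}5.png',cv2.resize(f['img'][100:320,160:460,::-1],None,fx=2,fy=2))
E
```

```text
10.75 [503.6  -4.6 175.9] jaw 95.97429244631441 0.5595404881339885 F [ 0.5  0.3 -0. ] q [ -1.8  14.1 103.2   0.   62.7 -97.8]
```

View pics/scene5.png

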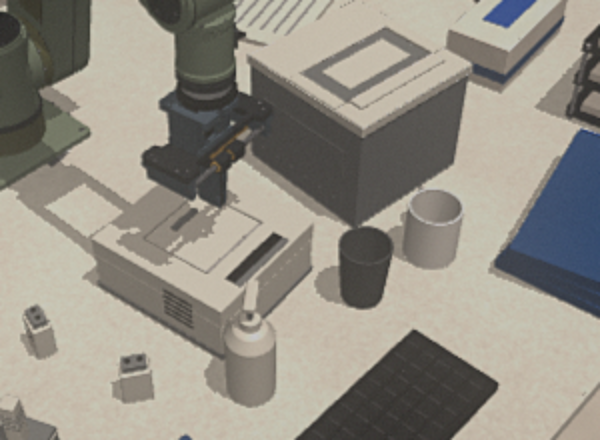

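View pics/w5.png

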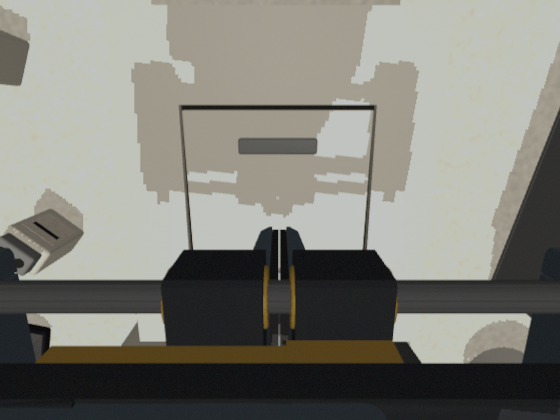

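>>> arm_command:
  deltas:
    - [0, [-35, -4, -20], 0]
    - [0, [-35, -4, -50], 0]
    - [0, [-35, -4, -60], 0]
    - [0, [-35, -4, -63], 0]
    - [0, [-35, -4, -65], 0]
    - [0, [-35, -4, -66], 0]
    - [0, [-35, -4, -66], 0]

```text
time_s: 11.5
ee_pos: [465.8, -8.6, 115.1]
ee_rot: [174.7, 89.7, -179.3]
force: [-17.7, 0.6, 44.9]
gripper_width: 0.5
```

```bash
python3 look.py w6
```

```text
11.55 [465.8  -8.6 115.1] jaw 95.98702616197747 0.5872756091719163 F [-16.6   0.4  45.4] q [ -2.5  14.8 112.5  -0.   53.  -98.4]
```

>>> arm_command:
  deltas:
    - [0, [0, 0, 10], 0]
    - [0, [0, 0, 60], 0]
    - [0, [0, 0, 110], 0]
    - [0, [-40, 0, 160], 0]
    - [0, [-40, 0, 190], 0]
    - [0, [-40, 0, 190], 0]

```text
time_s: 12.15
ee_pos: [430.7, -8.7, 306.4]
ee_rot: [-8.3, 89.2, -2.3]
force: [0.9, 0.5, 0.2]
gripper_width: 0.4
```

```bash
python3 look.py w7 hatch analyser
```

```text
12.2 [429.9  -8.7 303.3] jaw 95.97642080549441 0.6925701881084976 F [ 0.6  0.6 -0.3] q [ -2.7   2.2  98.7   0.   78.6 -98.7]
hatch [(0.68, [276.0, 211.0], 6878, [477.0, -7.0]), (0.21, [441.0, 350.0], 1614, [650.0, 237.0])]
analyser [(0.23, [275.0, 180.0], 25652, [439.0, -12.0])]
```

View pics/w7.png

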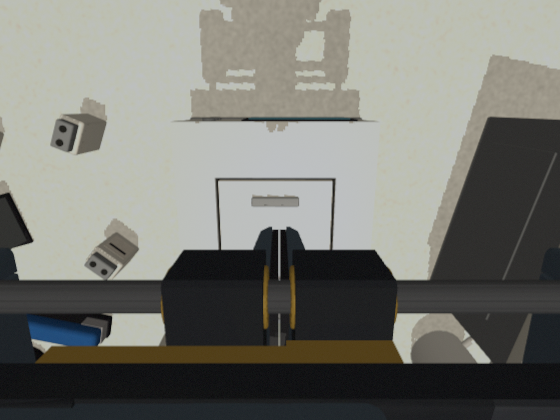

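```bash
python3 - <<'E'
from h import *
import pickle
from scipy.optimize import least_squares
for tag,r0,r1,cols,rows,lc,rc in [('w5',95,120,range(195,232,4),range(120,240,6),(175,200),(360,382)),('w7',170,190,range(225,250,3),range(185,245,5),(210,228),(326,342))]:
    D=pickle.load(open(tag+'.pkl','rb')); g=D['img'].astype(float).mean(2)
    if tag=='w5': cols=list(range(195,365,5))
    else: cols=list(range(225,330,4))
    def sub(v,o): 
        w=np.clip(np.median(v)-v-25,0,None); 
        return (w*np.arange(len(v))).sum()/w.sum()+o if w.sum()>20 else None
    F=[(c,sub(g[r0:r1,c],r0)) for c in cols]; F=[ray(p,D,100)[:2] for p in F if p[1]]
    L=[(sub(g[r,lc[0]:lc[1]],lc[0]),r) for r in rows]; L=[ray(p,D,100)[:2] for p in L if p[0]]
    Rr=[(sub(g[r,rc[0]:rc[1]],rc[0]),r) for r in rows]; Rr=[ray(p,D,100)[:2] for p in Rr if p[0]]
    F,L,Rr=map(np.array,(F,L,Rr)); print(tag,len(F),len(L),len(Rr))
    def res(q):
        c,s=np.cos(q[2]),np.sin(q[2])
        t=lambda A:np.stack([c*(A[:,0]-q[0])+s*(A[:,1]-q[1]),-s*(A[:,0]-q[0])+c*(A[:,1]-q[1])],1)
        return np.r_[t(F)[:,0]+56.5,t(L)[:,1]+61.5,t(Rr)[:,1]-61.5]
    r=least_squares(res,[484,-7,.1],loss='soft_l1'); print(r.x[:2].round(1),np.degrees(r.x[2]).round(2),np.abs(r.fun).mean().round(2),np.abs(r.fun).max().round(2), [x.mean().round(2) for x in np.split(r.fun,[len(F),len(F)+len(L)])])
E
```

```text
w5 34 20 20
[484.7  -7.3] 6.06 0.1 0.49 [np.float64(-0.0), np.float64(-0.03), np.float64(0.04)]
w7 27 12 12
[484.5  -7.1] 6.02 0.18 0.51 [np.float64(-0.0), np.float64(0.38), np.float64(-0.38)]
```

>>> arm_command:
  deltas:
    - [0.6, [120, -377, 0], -1.309]
    - [0.6, [120, -377, 0], -1.309]
    - [0.6, [120, -377, 0], -1.309]
    - [0.6, [120, -377, 0], -1.309]
    - [0.6, [120, -377, 0], -1.309]
    - [0.6, [120, -377, 0], -1.309]
    - [0.6, [120, -377, 0], -1.309]
    - [0.6, [120, -377, 0], -1.309]
    - [0.6, [120, -377, 0], -1.309]
    - [0.6, [120, -377, 0], -1.309]
    - [0.6, [120, -377, 0], -1.309]
    - [0.6, [120, -377, 0], -1.309]

```text
time_s: 13.5
ee_pos: [548.2, -384.7, 299.6]
ee_rot: [-158.9, 89.9, 132.2]
force: [0.1, 0.1, 0.9]
gripper_width: 54.9
```

```bash
python3 look.py w8 wand stand pack1
```

```text
13.55 [ 548.2 -384.7  300. ] jaw 21.101858552965428 54.93279052813114 F [-0.3 -0.2  0.3] q [-36.   25.5  67.9   0.   86.6 -57.1]
wand []
stand [(0.7, [281.0, 170.0], 3178, [548.0, -375.0])]
pack1 [(0.89, [187.0, 141.0], 1316, [437.0, -383.0]), (0.84, [351.0, 38.0], 1374, [566.0, -218.0]), (0.78, [205.0, 16.0], 1382, [416.0, -254.0])]
```

View pics/w8.png

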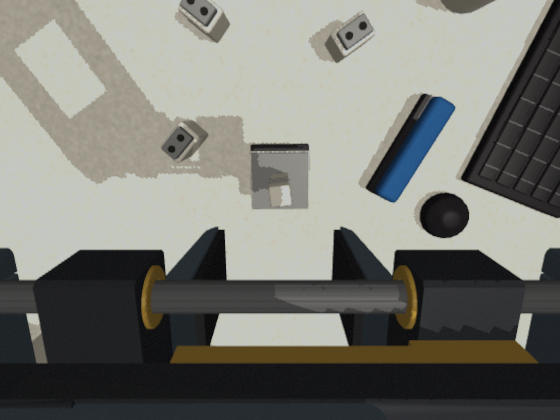

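```bash
python3 - <<'E'
from h import *
import pickle
D=pickle.load(open('w8.pkl','rb'))
s=D['sil']
pk=M['pack']
for i,n,p0,ys in [(0,'A',(428,-388,0),[-40,-20]),(1,'C',(565,-215,0),[-37,-20]),(2,'B',(410,-251,0),[60,76])]:
    p,c=fit(pk,[(D,s['pack1'][i][1].astype(float))],p0,0,np.radians(ys)); print(n,p[:2].round(1),np.degrees(p[2]).round(1),round(c,3))
p,c=fit(M['stand'],[(D,s['stand'][0][1].astype(float))],(548,-386,0),0,np.radians([10,25])); print('stand',p[:2].round(1),np.degrees(p[2]).round(1),round(c,3))
g=cv2.resize(D['img'][135:220,240:320,::-1],None,fx=7,fy=7,interpolation=cv2.INTER_CUBIC)
cv2.imwrite('pics/w8c.png',g)
E
```

```text
A [ 430.2 -385.6] -19.5 0.054
C [ 564.2 -215.4] -32.2 0.088
B [ 410.4 -250.4] 72.4 0.043
stand [ 548.  -380.8] 22.4 0.302
```

View pics/w8c.png

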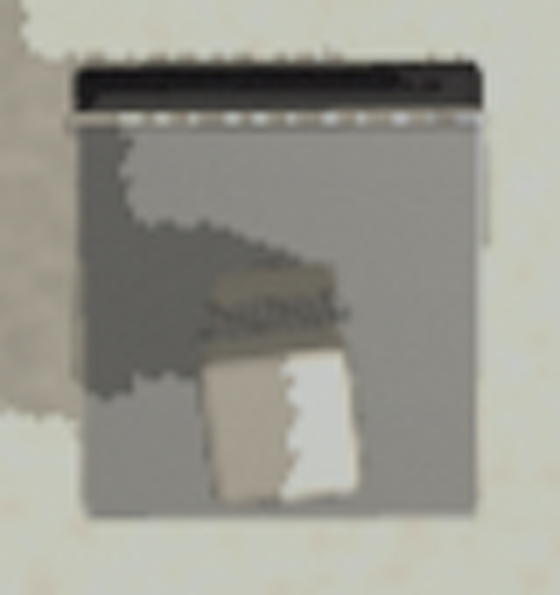

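```bash
python3 - <<'E'
from h import *
import pickle
D=pickle.load(open('w8.pkl','rb'))
C=np.array([(203,362),(345,350),(358,492),(218,500)])/7-.5+[240,135]
W=np.array([ray(c,D,138)[:2] for c in C]); print(W.round(1),W.mean(0).round(1))
for a,b in((0,1),(3,2),(0,3),(1,2)):
    d=W[b]-W[a]; print(np.linalg.norm(d).round(1),np.degrees(np.arctan2(d[1],d[0])).round(1))
B=np.array([(212,270),(333,265)])/7-.5+[240,135]; print([ray(b,D,64)[:2].round(1) for b in B])
S=np.array([(78,125),(480,125),(475,515),(88,515)])/7-.5+[240,135]; X=np.array([ray(b,D,64)[:2] for b in S]); print(X.round(1),X.mean(0))
E
```

```text
[[ 537.3 -380.7]
 [ 554.1 -372.4]
 [ 562.8 -389.7]
 [ 545.8 -397.4]] [ 550. -385.]
18.7 26.1
18.6 24.6
18.8 -63.1
19.3 -63.3
[array([ 536.8, -380.9]), array([ 554.5, -373.2])]
[[ 509.  -367. ]
 [ 568.  -344.1]
 [ 591.4 -403.2]
 [ 532.3 -426.1]] [ 550.15425551 -385.09804996]
```

>>> arm_command:
  deltas:
    - [0.6, [2, 0, -40], 0.087]
    - [0.6, [2, 0, -90], 0.087]
    - [0.6, [2, 0, -140], 0.087]
    - [0.6, [2, 0, -175], 0.087]
    - [0.6, [2, 0, -193], 0.087]
    - [0.6, [2, 0, -199], 0.087]
    - [0.6, [2, 0, -199], 0.087]
    - [0.1, [2, 0, -199], 0.087]
    - [0.1, [2, 0, -199], 0.087]
    - [0.1, [2, 0, -199], 0.087]
    - [0.1, [2, 0, -199], 0.087]
    - [0.1, [2, 0, -199], 0.087]
    - [0.1, [2, 0, -199], 0.087]
    - [0.1, [2, 0, -199], 0.087]
  grip_force: 30

```text
time_s: 15.1
ee_pos: [550.3, -385.8, 101.5]
ee_rot: [33.9, 90.0, -30.1]
force: [-0.6, 0.3, 3.2]
gripper_width: 19.9
```

```bash
python3 look.py w9
```

```text
15.15 [ 550.4 -385.8  101.5] jaw 25.953449505721085 19.68829202543502 F [-1.2 -0.4  3.8] q [-36.   32.   85.6   0.   62.3 -62. ]
```

View pics/w9.png

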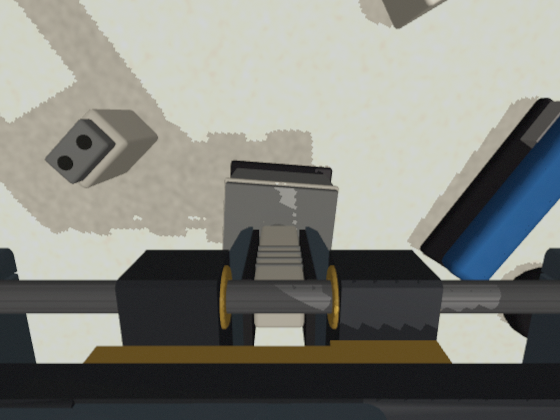

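>>> arm_command:
  deltas:
    - [0.1, [0, 0, 20], 0]
    - [0.1, [0, 0, 50], 0]
    - [0.1, [0, 0, 90], 0]
    - [0.1, [0, 0, 135], 0]
    - [0.1, [-3, 40, 160], 0]
    - [0.1, [-6, 90, 160], 0]
    - [0.1, [-9, 140, 160], 0]
    - [0.1, [-12, 190, 160], 0]
    - [0.1, [-15, 240, 160], 0]
    - [0.1, [-18, 290, 160], 0]
    - [0.1, [-21, 340, 160], 0]
    - [0.1, [-24, 390, 150], 0]
    - [0.1, [-26, 425, 130], 0]
    - [0.1, [-27, 444, 115], 0]
    - [0.1, [-27, 444, 110], 0]
    - [0.1, [-27, 444, 110], 0]
    - [0.1, [-27, 444, 110], 0]

```text
time_s: 16.85
ee_pos: [523.7, 57.4, 211.4]
ee_rot: [42.7, 89.9, -21.4]
force: [-0.2, -0.5, -1.0]
gripper_width: 19.8
```

```bash
python3 look.py w10; python3 - <<'E'
from h import *
f=cams.grab_frame('scene'); cv2.imwrite('pics/s10.png',cv2.resize(f['img'][80:300,180:440,::-1],None,fx=3,fy=2.7,interpolation=cv2.INTER_CUBIC))
E
```

```text
16.9 [523.8  57.3 211.7] jaw 25.87752466741713 20.154222123936744 F [ 0.9  1.7 -0.3] q [  5.   14.5  97.1  -0.   68.3 -20.9]
```

View pics/w10.png

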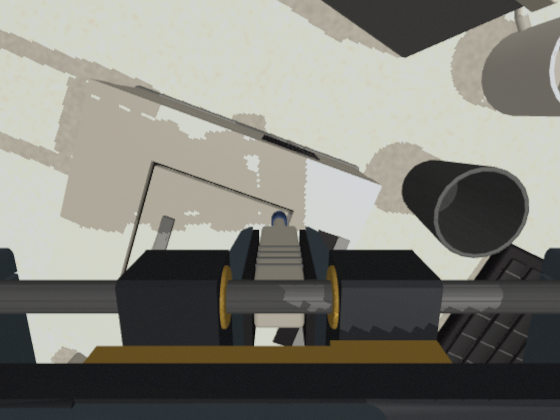

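View pics/s10.png

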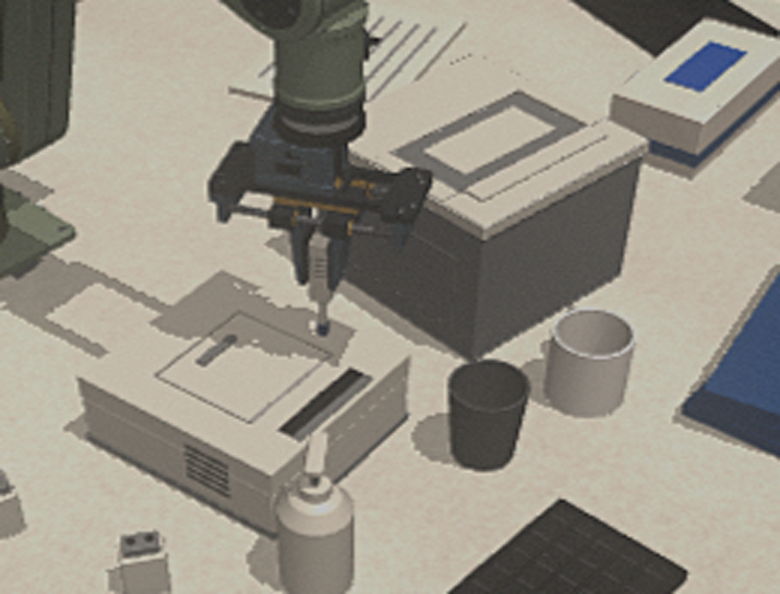

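```bash
python3 - <<'E'
from h import *
import pickle
D=pickle.load(open('w10.pkl','rb'))
print('bud 128 proj', proj([[523.8,57.3,128]],D), 'ray',ray((279.5,217),D,128).round(1))
an=(484.6,-7.2,np.radians(6.05))
L=proj(xf(np.array([[-56.5,-61.5,100.],[-56.5,61.5,100],[45,61.5,100.]]),*an),D); print(L.round(1))
im=D['img'][140:240,100:320,::-1]; im=cv2.resize(im,None,fx=3.6,fy=3.6,interpolation=cv2.INTER_CUBIC)
cv2.polylines(im,[((L-[100,140]+.5)*3.6).astype(np.int32)],False,(0,0,255),1)
cv2.imwrite('pics/w10c.png',im)
E
```

```text
bud 128 proj [[277.71768253 218.65267536]] ray [524.4  59.  128. ]
[[114.9 299.2]
 [151.9 162.4]
 [277.5 206.3]]
```

View pics/w10c.png

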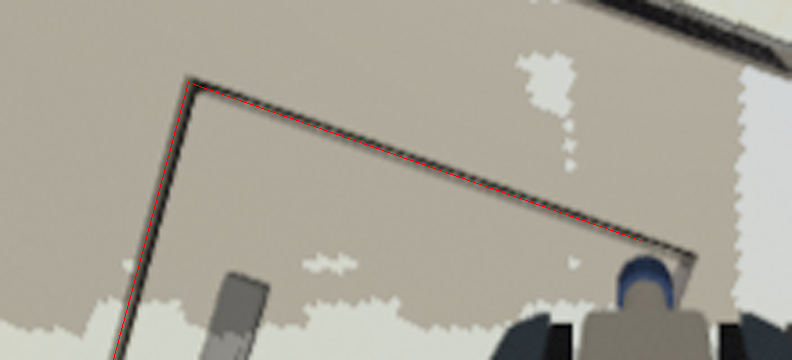

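>>> arm_command:
  deltas:
    - [0.1, [-0.7, 0.3, -6], 0]
    - [0.1, [-0.7, 0.3, -12], 0]
    - [0.1, [-0.7, 0.3, -16], 0]
    - [0.1, [-0.7, 0.3, -19], 0]
    - [0.1, [-0.7, 0.3, -22], 0]
    - [0.1, [-0.7, 0.3, -24], 0]
    - [0.1, [-0.7, 0.3, -26], 0]
    - [0.1, [-0.7, 0.3, -26], 0]
    - [0.1, [-0.7, 0.3, -26], 0]
    - [0.1, [-0.7, 0.3, -26], 0]
    - [0.1, [-0.7, 0.3, -26], 0]

```text
time_s: 18.05
ee_pos: [522.5, 58.7, 185.1]
ee_rot: [75.8, 90.0, 11.8]
force: [-1.0, 0.3, 0.8]
gripper_width: 19.6
```

```bash
python3 look.py w11; python3 - <<'E'
import cv2
im=cv2.imread('pics/w11.png')[150:270,180:380]; cv2.imwrite('pics/w11c.png',cv2.resize(im,None,fx=4,fy=4,interpolation=cv2.INTER_CUBIC))
E
```

```text
18.1 [522.5  58.7 185.1] jaw 25.954963126106676 19.954864409660434 F [-0.6 -0.4  1.9] q [  5.2  15.6  99.6   0.   64.8 -20.8]
```

View pics/w11c.png

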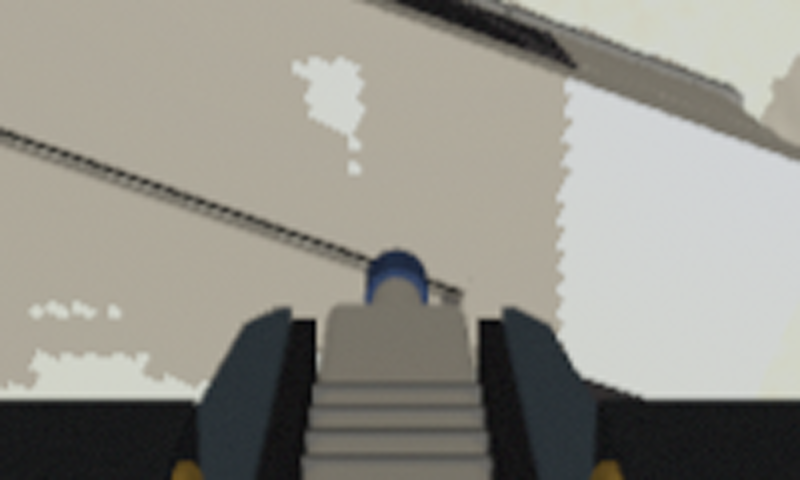

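>>> arm_command:
  deltas:
    - [0.1, [-3, -0.3, 0], 0]
    - [0.1, [-6, -0.6, 0], 0]
    - [0.1, [-9, -0.9, 0], 0]
    - [0.1, [-12, -1.3, 0], 0]
    - [0.1, [-15, -1.6, 0], 0]
    - [0.1, [-18, -1.9, 0], 0]
    - [0.1, [-21, -2.2, 0], 0]
    - [0.1, [-24, -2.5, 0], 0]
    - [0.1, [-27, -2.9, 0], 0]
    - [0.1, [-30, -3.2, 0], 0]
    - [0.1, [-33, -3.5, 0], 0]
    - [0.1, [-36, -3.8, 0], 0]
    - [0.1, [-39, -4.1, 0], 0]
    - [0.1, [-42, -4.4, 0], 0]
    - [0.1, [-45, -4.8, 0], 0]
    - [0.1, [-48, -5.1, 0], 0]
    - [0.1, [-50, -5.3, 0], 0]

```text
time_s: 19.8
ee_pos: [472.2, 53.3, 185.0]
ee_rot: [-135.5, 90.0, 160.4]
force: [1.6, 0.2, 0.7]
gripper_width: 19.6
```

```bash
python3 look.py w12; python3 - <<'E'
import cv2
im=cv2.imread('pics/w12.png')[150:270,180:380]; cv2.imwrite('pics/w12c.png',cv2.resize(im,None,fx=4,fy=4,interpolation=cv2.INTER_CUBIC))
E
```

```text
19.85 [471.7  53.3 184.9] jaw 25.954285248407682 19.915626961115645 F [-1. -1.  1.] q [  5.1  11.2 105.8   0.   63.1 -20.9]
```

View pics/w12c.png

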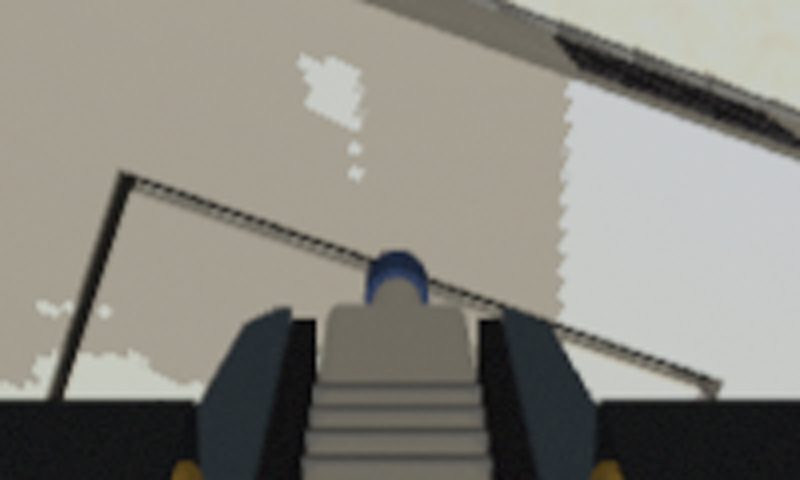

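>>> arm_command:
  deltas:
    - [0.1, [-3, -0.3, 0], 0]
    - [0.1, [-6, -0.6, 0], 0]
    - [0.1, [-9, -1, 0], 0]
    - [0.1, [-12, -1.3, 0], 0]
    - [0.1, [-15, -1.6, 0], 0]
    - [0.1, [-18, -1.9, 0], 0]
    - [0.1, [-21, -2.2, 0], 0]
    - [0.1, [-24, -2.6, 0], 0]
    - [0.1, [-27, -2.9, 0], 0]
    - [0.1, [-30, -3.2, 0], 0]
    - [0.1, [-33, -3.5, 0], 0]
    - [0.1, [-36, -3.8, 0], 0]
    - [0.1, [-39, -4.2, 0], 0]
    - [0.1, [-42, -4.5, 0], 0]
    - [0.1, [-45, -4.8, 0], 0]
    - [0.1, [-48, -5.1, 0], 0]
    - [0.1, [-50, -5.4, 0], 0]
    - [0.1, [-50, -5.4, 0], 0]
    - [0.1, [-50, -5.4, 0], 0]

```text
time_s: 21.75
ee_pos: [422.0, 47.9, 184.8]
ee_rot: [-107.6, 89.9, -171.7]
force: [-0.6, -0.0, 1.0]
gripper_width: 20.0
```

```bash
python3 look.py w13; python3 - <<'E'
import cv2
im=cv2.imread('pics/w13.png')[150:270,180:380]; cv2.imwrite('pics/w13c.png',cv2.resize(im,None,fx=4,fy=4,interpolation=cv2.INTER_CUBIC))
E
```

```text
21.8 [422.   47.9 184.8] jaw 25.95495265325656 20.048493486355337 F [-1.2 -0.7  0.9] q [  4.9   6.7 111.4  -0.   62.  -21. ]
```

View pics/w13c.png

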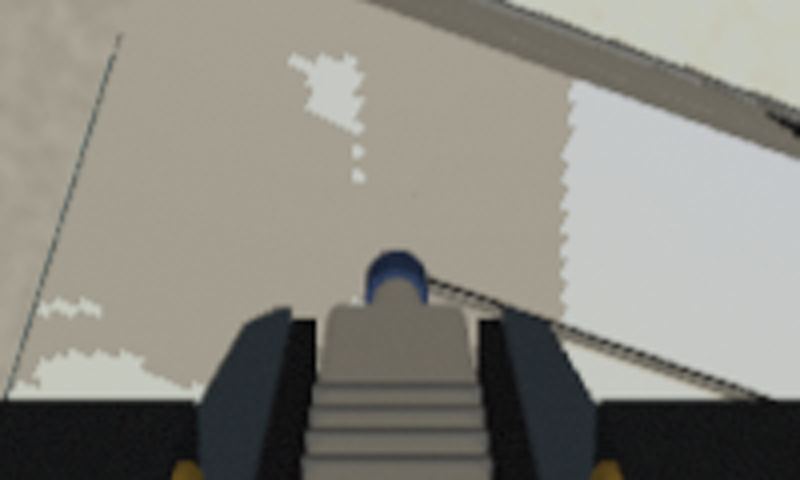

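>>> arm_command:
  deltas:
    - [0.1, [0.3, -3, 0], 0]
    - [0.1, [0.6, -6, 0], 0]
    - [0.1, [1, -9, 0], 0]
    - [0.1, [1.3, -12, 0], 0]
    - [0.1, [1.6, -15, 0], 0]
    - [0.1, [1.9, -18, 0], 0]
    - [0.1, [2.2, -21, 0], 0]
    - [0.1, [2.6, -24, 0.2], 0]
    - [0.1, [2.9, -27, 0.2], 0]
    - [0.1, [3.2, -30, 0.2], 0]
    - [0.1, [3.5, -33, 0.2], 0]
    - [0.1, [3.8, -36, 0.2], 0]
    - [0.1, [4.2, -39, 0.2], 0]
    - [0.1, [4.5, -42, 0.2], 0]
    - [0.1, [4.8, -45, 0.2], 0]
    - [0.1, [5.1, -48, 0.2], 0]
    - [0.1, [5.4, -51, 0.2], 0]
    - [0.1, [5.8, -54, 0.2], 0]
    - [0.1, [6.1, -57, 0.2], 0]
    - [0.1, [6.4, -60, 0.2], 0]

```text
time_s: 23.8
ee_pos: [428.9, -12.3, 185.2]
ee_rot: [87.9, 90.0, 23.8]
force: [-0.7, 1.1, 1.2]
gripper_width: 20.0
```

```bash
python3 look.py w14; python3 - <<'E'
import cv2
im=cv2.imread('pics/w14.png')[150:270,180:380]; cv2.imwrite('pics/w14c.png',cv2.resize(im,None,fx=4,fy=4,interpolation=cv2.INTER_CUBIC))
E
```

```text
23.85 [429.  -12.7 185.2] jaw 25.95620482912078 19.431525308002566 F [ 0.1 -0.5  0.5] q [ -3.2   7.  110.9  -0.   62.  -29.1]
```

View pics/w14c.png

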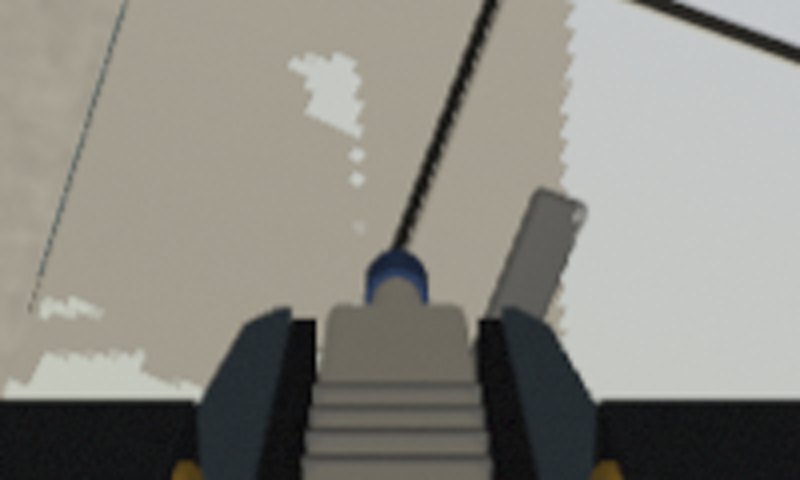

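>>> arm_command:
  deltas:
    - [0.1, [0.3, -3, 0], 0]
    - [0.1, [0.6, -6, 0], 0]
    - [0.1, [1, -9, 0], 0]
    - [0.1, [1.3, -12, 0], 0]
    - [0.1, [1.6, -15, 0], 0]
    - [0.1, [1.9, -18, 0], 0]
    - [0.1, [2.2, -21, 0], 0]
    - [0.1, [2.6, -24, 0], 0]
    - [0.1, [2.9, -27, 0], 0]
    - [0.1, [3.2, -30, 0], 0]
    - [0.1, [3.5, -33, 0], 0]
    - [0.1, [3.8, -36, 0], 0]
    - [0.1, [4.2, -39, 0], 0]
    - [0.1, [4.5, -42, 0], 0]
    - [0.1, [4.8, -45, 0], 0]
    - [0.1, [5.1, -48, 0], 0]
    - [0.1, [5.4, -51, 0], 0]
    - [0.1, [5.8, -54, 0], 0]
    - [0.1, [6.1, -58, 0], 0]
    - [0.1, [6.4, -62, 0], 0]

```text
time_s: 25.85
ee_pos: [435.3, -74.4, 185.2]
ee_rot: [47.4, 90.0, -16.7]
force: [0.3, 1.8, 0.5]
gripper_width: 20.0
```

>>> arm_command:
  deltas:
    - [0.1, [0, 0, 0], 0]
    - [0.1, [0, 0, 0], 0]

```text
time_s: 26.05
ee_pos: [435.5, -74.4, 185.3]
ee_rot: [15.9, 90.0, -48.1]
force: [0.5, -1.3, 1.4]
gripper_width: 19.9
```

```bash
python3 look.py w15; python3 - <<'E'
import cv2
im=cv2.imread('pics/w15.png')[150:270,180:380]; cv2.imwrite('pics/w15c.png',cv2.resize(im,None,fx=4,fy=4,interpolation=cv2.INTER_CUBIC))
E
```

```text
26.1 [435.5 -74.3 185.2] jaw 25.95831532097427 19.81724560056983 F [-0.1  0.7  1.2] q [-11.2   8.2 109.6  -0.   62.3 -37.1]
```

View pics/w15c.png

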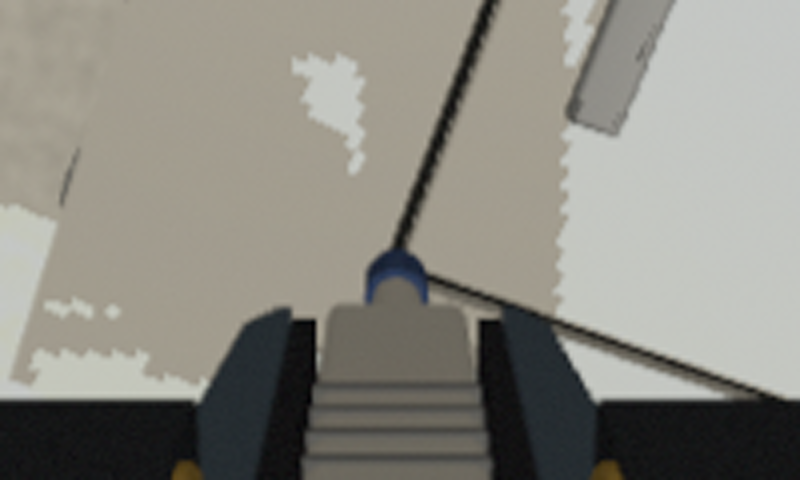

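>>> arm_command:
  deltas:
    - [0.1, [3, 0.3, 0], 0]
    - [0.1, [6, 0.6, 0], 0]
    - [0.1, [9, 0.9, 0], 0]
    - [0.1, [12, 1.3, 0], 0]
    - [0.1, [15, 1.6, 0], 0]
    - [0.1, [18, 1.9, 0], 0]
    - [0.1, [21, 2.2, 0], 0]
    - [0.1, [24, 2.5, 0], 0]
    - [0.1, [27, 2.9, 0], 0]
    - [0.1, [30, 3.2, 0], 0]
    - [0.1, [33, 3.5, 0], 0]
    - [0.1, [36, 3.8, 0], 0]
    - [0.1, [39, 4.1, 0], 0]
    - [0.1, [42, 4.4, 0], 0]
    - [0.1, [45, 4.8, 0], 0]
    - [0.1, [48, 5.1, 0], 0]
    - [0.1, [51, 5.4, 0], 0]

```text
time_s: 27.8
ee_pos: [486.6, -68.6, 185.2]
ee_rot: [111.2, 90.0, 47.1]
force: [-1.1, -0.9, 0.8]
gripper_width: 20.1
```

>>> arm_command:
  deltas:
    - [0.1, [3, 0.3, 0], 0]
    - [0.1, [6, 0.6, 0], 0]
    - [0.1, [9, 0.9, 0], 0]
    - [0.1, [12, 1.3, 0], 0]
    - [0.1, [15, 1.6, 0], 0]
    - [0.1, [18, 1.9, 0], 0]
    - [0.1, [21, 2.2, 0], 0]
    - [0.1, [24, 2.5, 0], 0]
    - [0.1, [27, 2.9, 0], 0]
    - [0.1, [30, 3.2, 0], 0]
    - [0.1, [33, 3.5, 0], 0]
    - [0.1, [36, 3.8, 0], 0]
    - [0.1, [39, 4.1, 0], 0]
    - [0.1, [42, 4.4, 0], 0]
    - [0.1, [45, 4.8, 0], 0]
    - [0.1, [48, 5.1, 0], 0]
    - [0.1, [50, 5.3, 0], 0]
    - [0.1, [50, 5.3, 0], 0]
    - [0.1, [50, 5.3, 0], 0]

```text
time_s: 29.7
ee_pos: [536.9, -63.3, 185.4]
ee_rot: [65.5, 89.9, 1.5]
force: [1.2, 0.4, 0.9]
gripper_width: 19.7
```

```bash
python3 look.py w16; python3 - <<'E'
import cv2
im=cv2.imread('pics/w16.png')[150:270,180:380]; cv2.imwrite('pics/w16c.png',cv2.resize(im,None,fx=4,fy=4,interpolation=cv2.INTER_CUBIC))
E
```

```text
29.75 [536.7 -63.3 185.3] jaw 25.953447185771033 19.857507105558955 F [1.1 0.5 1. ] q [ -8.   16.8  97.8   0.   65.3 -33.9]
```

View pics/w16c.png

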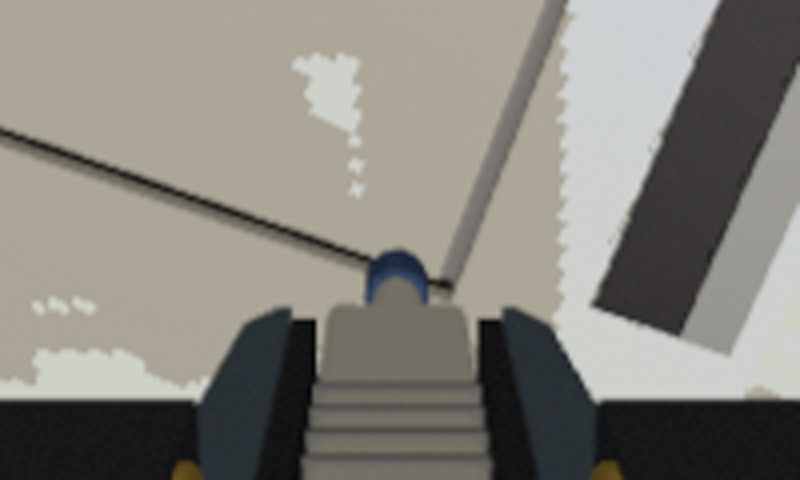

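>>> arm_command:
  deltas:
    - [0.1, [0, 0, 15], 0]
    - [0.1, [0, 0, 50], 0]
    - [0.1, [0, 0, 95], 0]
    - [0.1, [0, 0, 135], 0]
    - [0.1, [-61, 372, 140], 1.012]
    - [0.1, [-61, 372, 140], 1.012]
    - [0.1, [-61, 372, 140], 1.012]
    - [0.1, [-61, 372, 140], 1.012]
    - [0.1, [-61, 372, 140], 1.012]
    - [0.1, [-61, 372, 140], 1.012]
    - [0.1, [-61, 372, 140], 1.012]
    - [0.1, [-61, 372, 140], 1.012]
    - [0.1, [-61, 372, 140], 1.012]
    - [0.1, [-61, 372, 140], 1.012]
    - [0.1, [-61, 372, 140], 1.012]
    - [0.1, [-61, 372, 140], 1.012]

```text
time_s: 31.35
ee_pos: [475.6, 307.4, 325.3]
ee_rot: [-34.8, 90.0, -41.0]
force: [-0.3, -1.0, 0.1]
gripper_width: 19.8
```

```bash
python3 look.py w17; python3 - <<'E'
from h import *
f=cams.grab_frame('top'); cv2.imwrite('pics/t17.png',cv2.resize(f['img'][120:320,60:460,::-1],None,fx=2,fy=2,interpolation=cv2.INTER_CUBIC))
E
```

```text
31.4 [475.6 307.5 325.4] jaw 83.83396337987878 19.797845628304756 F [-0.2 -0.2  0.2] q [ 31.7  15.   80.1  -0.   84.9 -52.1]
```

View pics/w17.png

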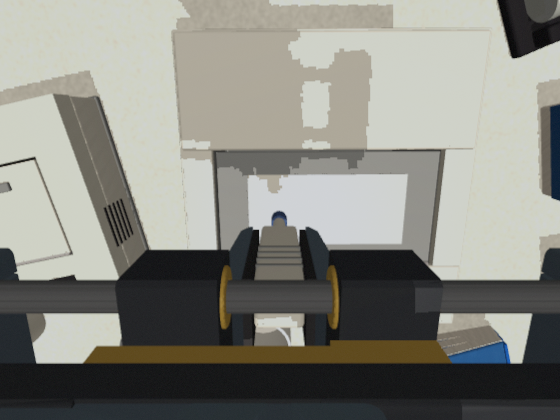

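View pics/t17.png

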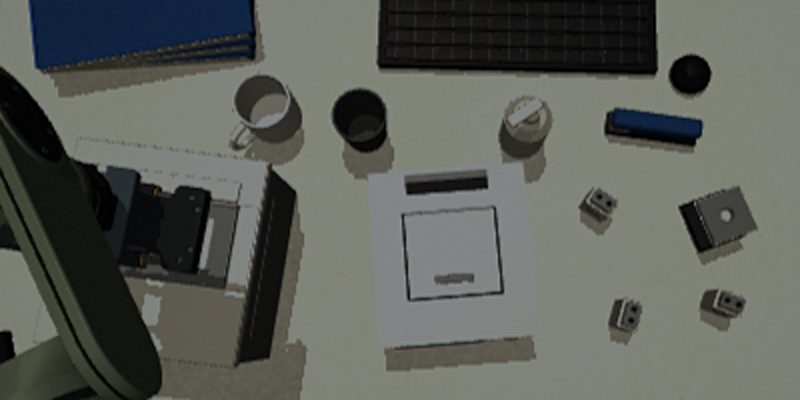

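>>> arm_command:
  deltas:
    - [0.1, [0, 0, -40], 0]
    - [0.1, [0, 0, -70], 0]
    - [0.1, [0, 0, -95], 0]
    - [0.1, [0, 0, -115], 0]
    - [0.1, [0, 0, -135], 0]
    - [0.1, [0, 0, -150], 0]
    - [0.1, [0, 0, -163], 0]
    - [0.1, [0, 0, -173], 0]
    - [0.1, [0, 0, -179], 0]
    - [0.1, [0, 0, -179], 0]
    - [0.1, [0, 0, -179], 0]

```text
time_s: 32.55
ee_pos: [475.5, 308.7, 146.5]
ee_rot: [49.8, 90.0, 43.7]
force: [-1.0, 0.8, -1.3]
gripper_width: 20.1
```

>>> arm_command:
  deltas:
    - [0.45, [0, 0, 0], 0]
    - [0.45, [0, 0, 0], 0]
    - [0.45, [0, 0, 0], 0]
    - [0.45, [0, 0, 0], 0]
    - [0.45, [0, 0, 0], 0]

```text
time_s: 33.05
ee_pos: [475.4, 308.7, 146.4]
ee_rot: [41.9, 90.0, 35.8]
force: [-0.5, -0.3, 0.8]
gripper_width: 41.0
```

```bash
python3 look.py w18
```

```text
33.1 [475.4 308.7 146.3] jaw 83.93698063794571 40.83585578057389 F [0.2 0.5 1.1] q [ 31.8  21.   97.5   0.   61.4 -52.1]
```

View pics/w18.png

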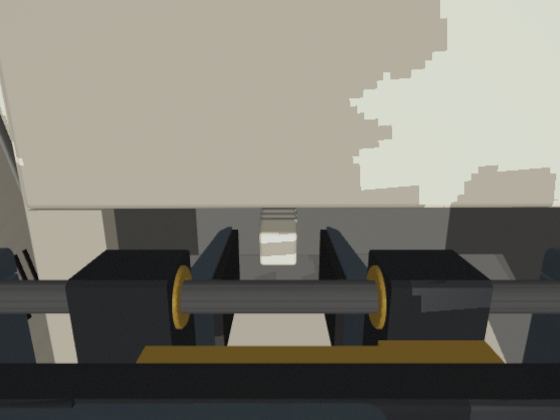

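>>> arm_command:
  deltas:
    - [0.45, [0, 0, 25], 0]
    - [0.45, [0, 0, 60], 0]
    - [0.45, [0, 0, 105], 0]
    - [0.45, [0, 0, 154], 0]
    - [0.6, [-20, -50, 160], 0]
    - [0.6, [-40, -100, 160], 0]
    - [0.6, [-40, -100, 160], 0]
    - [0.6, [-40, -100, 160], 0]

```text
time_s: 33.9
ee_pos: [434.9, 207.7, 306.8]
ee_rot: [41.1, 89.9, 34.9]
force: [1.0, 0.6, 0.9]
gripper_width: 54.8
```

```bash
python3 look.py w19; python3 - <<'E'
from h import *
f=cams.grab_frame('scene'); cv2.imwrite('pics/s19.png',cv2.resize(f['img'][80:340,110:440,::-1],None,fx=2.3,fy=2.3,interpolation=cv2.INTER_CUBIC))
ps=cams.silhouettes(f,'pack1'); pickle=__import__('pickle')
Df={k:f[k] for k in('K','rvec','tvec','img')}
for d in ps:
    g=ray(d['centre'],f,40)[:2]; b=fit(M['pack'],[(Df,d['region'].astype(float))],(g[0],g[1],0),0,np.radians([-60,-20,20,70])); print(round(float(d['conf']),2),np.round(d['centre']),b[0][:2].round(1),np.degrees(b[0][2]).round(1),round(b[1],3))
E
```

```text
33.95 [435.5 208.7 306.5] jaw 83.87904475561072 54.906877272053336 F [-0.2  0.7  0.2] q [ 24.2   7.4  92.5   0.   80.1 -59.7]
0.75 [223. 289.] [ 562.3 -214.8] -37.3 0.084
0.7 [142. 297.] [ 427.9 -386.4] -20.7 0.107
0.7 [178. 264.] [ 407.6 -251. ] 71.8 0.114
0.39 [235. 340.] [ 683.8 -342.5] 8.6 0.656
```

View pics/s19.png

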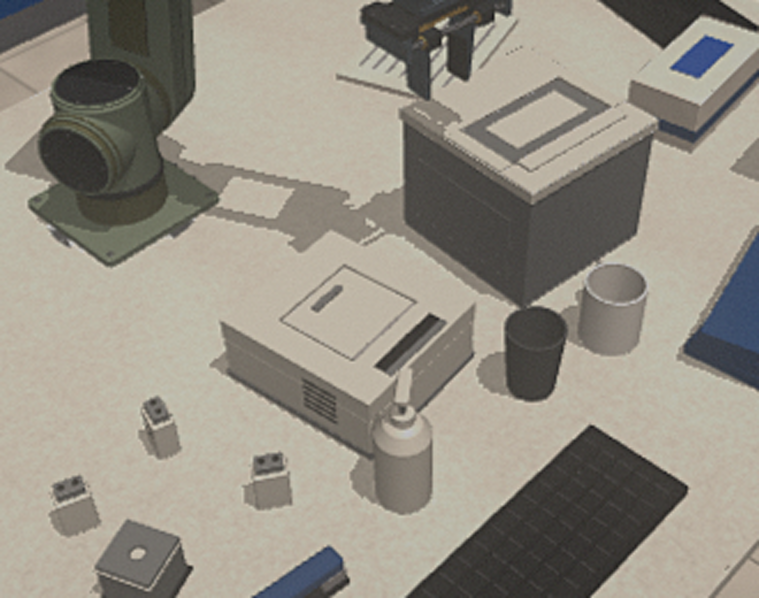

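View pics/w19.png

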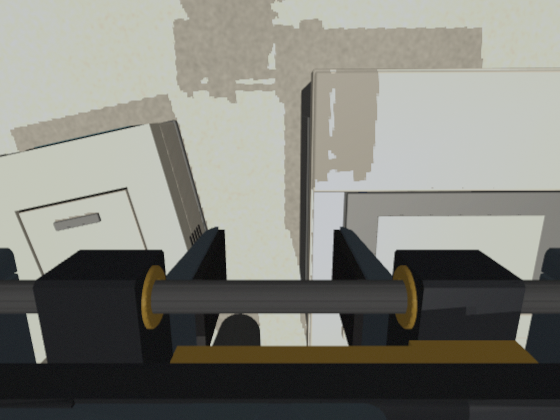

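>>> arm_command:
  deltas:
    - [0.6, [-25, -458, -6], -0.19]
    - [0.6, [-25, -458, -6], -0.19]
    - [0.6, [-25, -458, -6], -0.19]
    - [0.6, [-25, -458, -6], -0.19]
    - [0.6, [-25, -458, -6], -0.19]
    - [0.6, [-25, -458, -6], -0.19]
    - [0.6, [-25, -458, -6], -0.19]
    - [0.6, [-25, -458, -6], -0.19]
    - [0.6, [-25, -458, -6], -0.19]
    - [0.6, [-25, -458, -6], -0.19]
    - [0.6, [-25, -458, -6], -0.19]
    - [0.6, [-25, -458, -6], -0.19]

```text
time_s: 35.25
ee_pos: [411.0, -248.2, 299.7]
ee_rot: [127.1, 89.9, 110.2]
force: [-0.5, 0.5, 0.7]
gripper_width: 54.4
```

```bash
cat > lp.py <<'E'
import subprocess,sys
tag=sys.argv[1]
subprocess.run(['python3','look.py',tag,'pack1'])
from h import *
import pickle
D=pickle.load(open(tag+'.pkl','rb'))
for c,r,ce in D['sil']['pack1']:
    if c<.4: continue
    g=ray(ce,D,60)[:2]; b=fit(M['pack'],[(D,r.astype(float))],(g[0],g[1],0),0,np.radians([-60,-20,20,70])); print(np.round(ce),b[0][:2].round(1),np.degrees(b[0][2]).round(1),round(b[1],3))
E
python3 lp.py w20
```

```text
35.3 [ 410.9 -247.8  299.9] jaw 73.16449168452148 54.59227267528956 F [-1.2  0.   0.7] q [-3.250e+01  7.300e+00  9.350e+01  1.000e-01  7.930e+01 -1.057e+02]
pack1 [(0.79, [179.0, 224.0], 1281, [431.0, -379.0]), (0.74, [329.0, 270.0], 249, [542.0, -221.0]), (0.58, [274.0, 173.0], 990, [405.0, -252.0])]
[179. 224.] [ 430.1 -385.7] -16.1 0.114
[329. 270.] [ 527.3 -227.8] 88.3 3.427
[274. 173.] [ 409.1 -250. ] 73.5 0.065
```

View pics/w20.png

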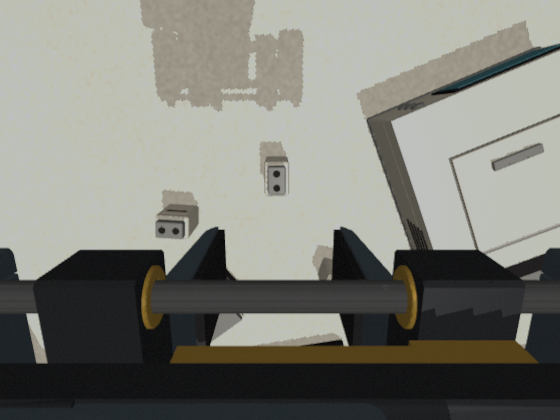

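>>> arm_command:
  deltas:
    - [0.6, [-1, -2.5, -45], 0]
    - [0.6, [-1, -2.5, -95], 0]
    - [0.6, [-1, -2.5, -145], 0]
    - [0.6, [-1, -2.5, -195], 0]
    - [0.6, [-1, -2.5, -235], 0]
    - [0.6, [-1, -2.5, -257], 0]
    - [0.6, [-1, -2.5, -264], 0]
    - [0.6, [-1, -2.5, -264], 0]
    - [0.15, [-1, -2.5, -264], 0]
    - [0.15, [-1, -2.5, -264], 0]
    - [0.15, [-1, -2.5, -264], 0]
    - [0.15, [-1, -2.5, -264], 0]
    - [0.15, [-1, -2.5, -264], 0]
    - [0.15, [-1, -2.5, -264], 0]
  grip_force: 20

```text
time_s: 36.75
ee_pos: [409.8, -252.1, 37.1]
ee_rot: [-6.1, 89.9, -23.1]
force: [-0.2, 0.6, 5.7]
gripper_width: 28.2
```

>>> arm_command:
  deltas:
    - [0.15, [0, 0, 30], 0]
    - [0.15, [0, 0, 80], 0]
    - [0.15, [0, 0, 130], 0]
    - [0.15, [0, 0, 180], 0]
    - [0.15, [0, 0, 230], 0]
    - [0.15, [70, 596, 266], 0.19]
    - [0.15, [70, 596, 266], 0.19]
    - [0.15, [70, 596, 266], 0.19]
    - [0.15, [70, 596, 266], 0.19]
    - [0.15, [70, 596, 266], 0.19]
    - [0.15, [70, 596, 266], 0.19]
    - [0.15, [70, 596, 266], 0.19]
    - [0.15, [70, 596, 266], 0.19]
    - [0.15, [70, 596, 266], 0.19]
    - [0.15, [70, 596, 266], 0.19]
    - [0.15, [70, 596, 266], 0.19]
    - [0.15, [70, 596, 266], 0.19]
    - [0.15, [70, 596, 266], 0.19]
    - [0.15, [70, 596, 266], 0.19]
    - [0.15, [70, 596, 266], 0.19]

```text
time_s: 38.75
ee_pos: [479.1, 343.0, 301.9]
ee_rot: [-115.3, 89.9, -121.4]
force: [-0.3, 0.6, 0.1]
gripper_width: 28.1
```

```bash
python3 look.py w21
```

```text
38.8 [479.2 342.7 302.2] jaw 83.86034932480456 27.694826479917175 F [-0.1  0.1  0. ] q [ 34.5  17.6  79.7  -0.   82.8 -49.4]
```

View pics/w21.png

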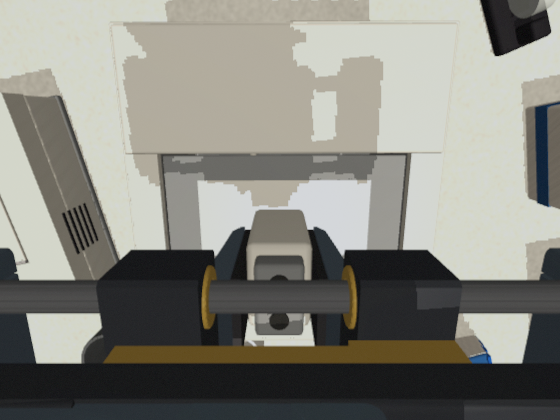

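>>> arm_command:
  deltas:
    - [0.15, [0, 0, -40], 0]
    - [0.15, [0, 0, -70], 0]
    - [0.15, [0, 0, -95], 0]
    - [0.15, [0, 0, -115], 0]
    - [0.15, [0, 0, -135], 0]
    - [0.15, [0, 0, -148], 0]
    - [0.15, [0, 0, -156], 0]
    - [0.15, [0, 0, -156], 0]
    - [0.15, [0, 0, -156], 0]

```text
time_s: 39.7
ee_pos: [479.7, 344.1, 146.9]
ee_rot: [44.3, 89.9, 38.2]
force: [-0.3, 0.6, 0.2]
gripper_width: 28.2
```

>>> arm_command:
  deltas:
    - [0.6, [0, 0, 0], 0]
    - [0.6, [0, 0, 0], 0]
    - [0.6, [0, 0, 0], 0]
    - [0.6, [0, 0, 0], 0]
    - [0.6, [0, 0, 0], 0]

```text
time_s: 40.2
ee_pos: [479.4, 344.2, 146.3]
ee_rot: [42.2, 90.0, 36.1]
force: [-0.8, 0.3, 0.1]
gripper_width: 54.7
```

```bash
python3 look.py w22
```

```text
40.25 [479.4 344.2 146.3] jaw 83.94047385588375 54.94969604734209 F [-0.5 -0.3 -0.5] q [ 34.6  23.   94.4   0.   62.6 -49.4]
```

View pics/w22.png

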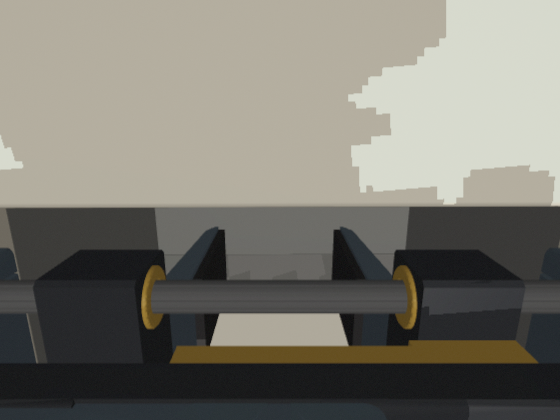

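>>> arm_command:
  deltas:
    - [0.6, [0, 0, 35], 0]
    - [0.6, [0, 0, 85], 0]
    - [0.6, [0, 0, 135], 0]
    - [0.65, [-49, -725, 156], -0.227]
    - [0.65, [-49, -725, 156], -0.227]
    - [0.65, [-49, -725, 156], -0.227]
    - [0.65, [-49, -725, 156], -0.227]
    - [0.65, [-49, -725, 156], -0.227]
    - [0.65, [-49, -725, 156], -0.227]
    - [0.65, [-49, -725, 156], -0.227]
    - [0.65, [-49, -725, 156], -0.227]
    - [0.65, [-49, -725, 156], -0.227]
    - [0.65, [-49, -725, 156], -0.227]
    - [0.65, [-49, -725, 156], -0.227]
    - [0.65, [-49, -725, 156], -0.227]
    - [0.65, [-49, -725, 156], -0.227]
    - [0.65, [-49, -725, 156], -0.227]
    - [0.65, [-49, -725, 156], -0.227]
    - [0.65, [-49, -725, 156], -0.227]

```text
time_s: 42.15
ee_pos: [429.7, -384.4, 301.3]
ee_rot: [-109.1, 89.9, -128.4]
force: [-0.3, 0.4, 0.1]
gripper_width: 59.1
```

```bash
python3 lp.py w23;  python3 - <<'E'
from h import *
f=cams.grab_frame('scene'); cv2.imwrite('pics/s23.png',cv2.resize(f['img'][60:370,90:460,::-1],None,fx=1.9,fy=1.9,interpolation=cv2.INTER_CUBIC))
E
```

```text
42.2 [ 429.9 -382.3  301.5] jaw 70.7765548106242 58.732682731397496 F [-0.3  0.1 -0.1] q [ -42.8   16.3   81.6    0.    82.2 -113.6]
pack1 [(0.83, [280.0, 178.0], 1002, [432.0, -383.0]), (0.83, [444.0, 233.0], 1363, [561.0, -217.0])]
[280. 178.] [ 429.  -386.1] -19.2 0.07
[444. 233.] [ 563.7 -214.8] 142.6 0.103
```

View pics/w23.png

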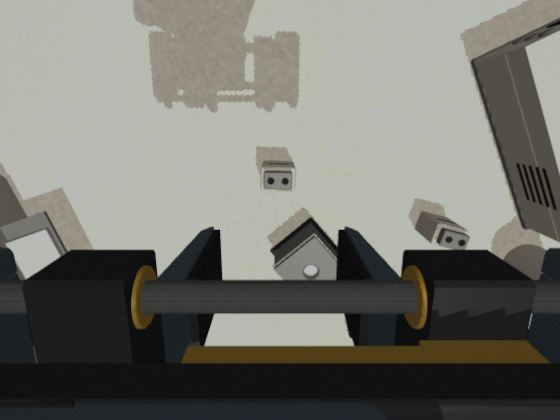

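View pics/s23.png

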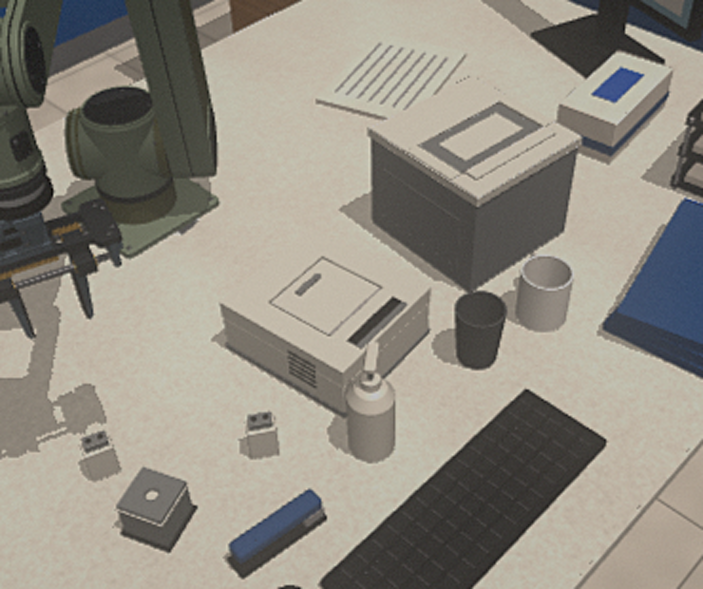

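>>> arm_command:
  deltas:
    - [0.65, [-0.5, -4, -45], 0]
    - [0.65, [-0.5, -4, -95], 0]
    - [0.65, [-0.5, -4, -145], 0]
    - [0.65, [-0.5, -4, -195], 0]
    - [0.65, [-0.5, -4, -235], 0]
    - [0.65, [-0.5, -4, -257], 0]
    - [0.65, [-0.5, -4, -265], 0]
    - [0.65, [-0.5, -4, -265], 0]
    - [0.3, [-0.5, -4, -265], 0]
    - [0.3, [-0.5, -4, -265], 0]
    - [0.3, [-0.5, -4, -265], 0]
    - [0.3, [-0.5, -4, -265], 0]
    - [0.3, [-0.5, -4, -265], 0]

```text
time_s: 43.6
ee_pos: [430.7, -385.5, 38.8]
ee_rot: [-16.5, 89.8, -35.6]
force: [0.4, 1.4, 6.9]
gripper_width: 39.7
```

>>> arm_command:
  deltas:
    - [0.3, [0, 0, 30], 0]
    - [0.3, [0, 0, 80], 0]
    - [0.3, [0, 0, 130], 0]
    - [0.3, [0, 0, 180], 0]
    - [0.3, [0, 0, 230], 0]
    - [0.3, [51, 759, 265], 0.227]
    - [0.3, [51, 759, 265], 0.227]
    - [0.3, [51, 759, 265], 0.227]
    - [0.3, [51, 759, 265], 0.227]
    - [0.3, [51, 759, 265], 0.227]
    - [0.3, [51, 759, 265], 0.227]
    - [0.3, [51, 759, 265], 0.227]
    - [0.3, [51, 759, 265], 0.227]
    - [0.3, [51, 759, 265], 0.227]
    - [0.3, [51, 759, 265], 0.227]
    - [0.3, [51, 759, 265], 0.227]
    - [0.3, [51, 759, 265], 0.227]
    - [0.3, [51, 759, 265], 0.227]
    - [0.3, [51, 759, 265], 0.227]
    - [0.3, [51, 759, 265], 0.227]

```text
time_s: 45.6
ee_pos: [479.6, 364.5, 301.9]
ee_rot: [-9.3, 90.0, -15.3]
force: [0.7, -0.2, -0.1]
gripper_width: 40.0
```

>>> arm_command:
  deltas:
    - [0.3, [0, 0, 0], 0]
    - [0.3, [0, 0, 0], 0]
    - [0.3, [0, 0, 0], 0]
    - [0.3, [0, 0, 0], 0]

```text
time_s: 46.0
ee_pos: [480.1, 361.3, 302.0]
ee_rot: [-19.1, 90.0, -25.3]
force: [0.4, 0.2, 0.2]
gripper_width: 39.8
```

```bash
python3 look.py w24
```

```text
46.05 [480.2 361.3 302.1] jaw 83.8416327378107 39.85163218058526 F [ 0.3  0.4 -0.1] q [ 35.9  18.7  78.1  -0.   83.2 -48. ]
```

View pics/w24.png

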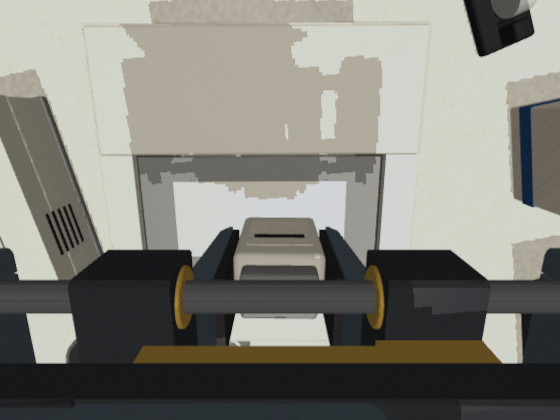

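>>> arm_command:
  deltas:
    - [0.3, [1, 12, -40], 0]
    - [0.3, [1, 12, -70], 0]
    - [0.3, [1, 12, -95], 0]
    - [0.3, [1, 12, -115], 0]
    - [0.3, [1, 12, -135], 0]
    - [0.3, [1, 12, -148], 0]
    - [0.3, [1, 12, -156], 0]
    - [0.3, [1, 12, -156], 0]
    - [0.3, [1, 12, -156], 0]

```text
time_s: 46.95
ee_pos: [481.4, 374.7, 146.4]
ee_rot: [50.0, 89.9, 43.9]
force: [0.2, 0.0, -1.1]
gripper_width: 40.1
```

>>> arm_command:
  deltas:
    - [0.6, [0, 0, 0], 0]
    - [0.6, [0, 0, 0], 0]
    - [0.6, [0, 0, 0], 0]
    - [0.6, [0, 0, 0], 0]
    - [0.6, [0, 0, 0], 0]

```text
time_s: 47.45
ee_pos: [481.2, 374.8, 145.9]
ee_rot: [51.1, 90.0, 45.0]
force: [-0.5, 0.1, -0.4]
gripper_width: 54.7
```

```bash
python3 look.py w25
```

```text
47.5 [481.1 374.8 145.8] jaw 83.93795860942865 54.26297476840145 F [ 0.  -0.5  0.6] q [ 36.8  24.7  91.7   0.   63.6 -47.1]
```

View pics/w25.png

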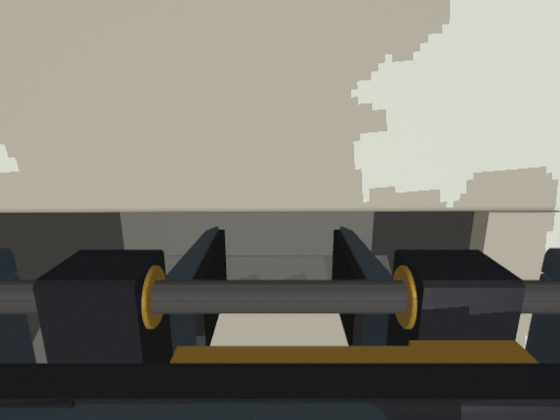

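>>> arm_command:
  deltas:
    - [0.6, [0, 0, 35], 0]
    - [0.6, [0, 0, 85], 0]
    - [0.6, [0, 0, 135], 0]
    - [0.65, [83, -587, 156], -0.541]
    - [0.65, [83, -587, 156], -0.541]
    - [0.65, [83, -587, 156], -0.541]
    - [0.65, [83, -587, 156], -0.541]
    - [0.65, [83, -587, 156], -0.541]
    - [0.65, [83, -587, 156], -0.541]
    - [0.65, [83, -587, 156], -0.541]
    - [0.65, [83, -587, 156], -0.541]
    - [0.65, [83, -587, 156], -0.541]
    - [0.65, [83, -587, 156], -0.541]
    - [0.65, [83, -587, 156], -0.541]
    - [0.65, [83, -587, 156], -0.541]
    - [0.65, [83, -587, 156], -0.541]
    - [0.65, [83, -587, 156], -0.541]
    - [0.65, [83, -587, 156], -0.541]
    - [0.65, [83, -587, 156], -0.541]

```text
time_s: 49.4
ee_pos: [564.0, -210.9, 301.8]
ee_rot: [101.7, 90.0, 64.7]
force: [0.9, 0.0, -0.2]
gripper_width: 59.4
```

```bash
python3 lp.py w26
```

```text
49.45 [ 564.  -210.9  301.9] jaw 53.04807498228576 59.55016672852274 F [0.2 0.  0.2] q [-21.6  18.8  77.9   0.   83.3 -74.7]
pack1 [(0.91, [278.0, 177.0], 1014, [564.0, -212.0])]
[278. 177.] [ 564.4 -214.2] -33.8 0.067
```

View pics/w26.png

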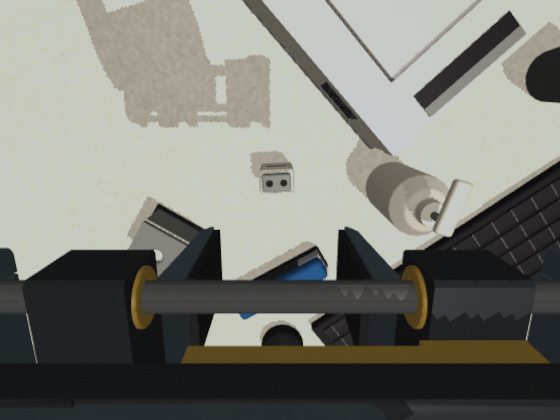

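>>> arm_command:
  deltas:
    - [0.65, [0, -3.5, -45], 0.035]
    - [0.65, [0, -3.5, -95], 0.035]
    - [0.65, [0, -3.5, -145], 0.035]
    - [0.65, [0, -3.5, -195], 0.035]
    - [0.65, [0, -3.5, -235], 0.035]
    - [0.65, [0, -3.5, -255], 0.035]
    - [0.65, [0, -3.5, -262], 0.035]
    - [0.65, [0, -3.5, -262], 0.035]
    - [0.3, [0, -3.5, -262], 0.035]
    - [0.3, [0, -3.5, -262], 0.035]
    - [0.3, [0, -3.5, -262], 0.035]
    - [0.3, [0, -3.5, -262], 0.035]
    - [0.3, [0, -3.5, -262], 0.035]

```text
time_s: 50.8
ee_pos: [565.0, -216.1, 41.2]
ee_rot: [17.8, 89.8, -17.3]
force: [1.5, 1.1, 6.5]
gripper_width: 39.7
```

>>> arm_command:
  deltas:
    - [0.3, [0, 0, 30], 0]
    - [0.3, [0, 0, 80], 0]
    - [0.3, [0, 0, 130], 0]
    - [0.3, [0, 0, 180], 0]
    - [0.3, [0, 0, 230], 0]
    - [0.3, [-86, 549, 262], 0.506]
    - [0.3, [-86, 549, 262], 0.506]
    - [0.3, [-86, 549, 262], 0.506]
    - [0.3, [-86, 549, 262], 0.506]
    - [0.3, [-86, 549, 262], 0.506]
    - [0.3, [-86, 549, 262], 0.506]
    - [0.3, [-86, 549, 262], 0.506]
    - [0.3, [-86, 549, 262], 0.506]
    - [0.3, [-86, 549, 262], 0.506]
    - [0.3, [-86, 549, 262], 0.506]
    - [0.3, [-86, 549, 262], 0.506]
    - [0.3, [-86, 549, 262], 0.506]
    - [0.3, [-86, 549, 262], 0.506]
    - [0.3, [-86, 549, 262], 0.506]
    - [0.3, [-86, 549, 262], 0.506]

```text
time_s: 52.8
ee_pos: [478.3, 331.6, 301.7]
ee_rot: [-94.2, 90.0, -100.4]
force: [0.4, -0.3, -0.3]
gripper_width: 39.6
```

```bash
python3 look.py w27
```

```text
52.85 [478.4 331.6 301.8] jaw 83.81673096888974 39.76654040433586 F [-0.1  1.3 -1.4] q [ 33.6  16.9  80.7  -0.   82.4 -50.2]
```

View pics/w27.png

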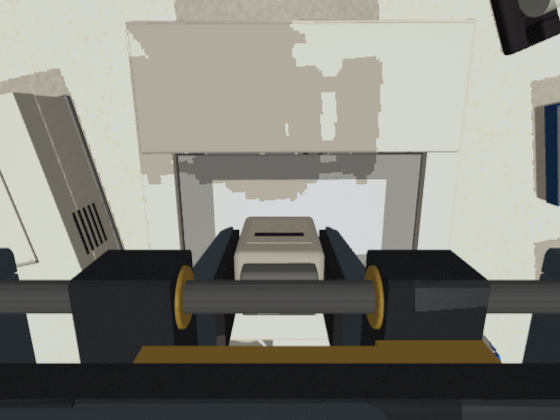

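>>> arm_command:
  deltas:
    - [0.3, [1, 2, -40], 0]
    - [0.3, [1, 2, -70], 0]
    - [0.3, [1, 2, -95], 0]
    - [0.3, [1, 2, -115], 0]
    - [0.3, [1, 2, -135], 0]
    - [0.3, [1, 2, -148], 0]
    - [0.3, [1, 2, -156], 0]
    - [0.3, [1, 2, -156], 0]
    - [0.3, [1, 2, -156], 0]

```text
time_s: 53.75
ee_pos: [479.4, 335.2, 146.3]
ee_rot: [47.1, 89.9, 41.0]
force: [-1.0, -0.5, -1.1]
gripper_width: 40.1
```

>>> arm_command:
  deltas:
    - [0.6, [0, 0, 0], 0]
    - [0.6, [0, 0, 0], 0]
    - [0.6, [0, 0, 0], 0]
    - [0.6, [0, 0, 0], 0]
    - [0.6, [0, 0, 0], 0]

```text
time_s: 54.25
ee_pos: [479.1, 335.3, 145.9]
ee_rot: [44.0, 90.0, 37.9]
force: [0.2, -0.0, 0.1]
gripper_width: 54.7
```

```bash
python3 look.py w28
```

```text
54.3 [479.1 335.3 145.8] jaw 83.94471002789354 54.49924441564634 F [ 0.1 -0.9  0.6] q [ 33.9  22.6  95.2   0.   62.2 -50.1]
```

View pics/w28.png

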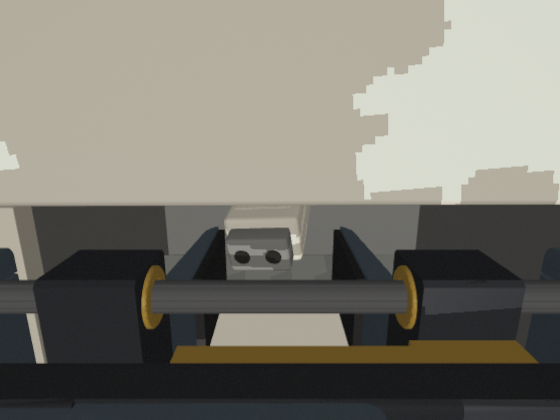

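>>> arm_command:
  deltas:
    - [0.6, [0, 0, 20], 0]
    - [0.6, [0, 0, 45], 0]
    - [0.6, [0, 0, 75], 0]
    - [0.6, [0, 0, 115], 0]
    - [0.6, [0, 0, 160], 0]
    - [0.6, [-20, -50, 160], 0]
    - [0.6, [-40, -100, 160], 0]
    - [0.6, [-60, -150, 160], 0]
    - [0.6, [-60, -150, 160], 0]
    - [0.6, [-60, -150, 160], 0]

```text
time_s: 55.3
ee_pos: [418.7, 184.1, 306.3]
ee_rot: [38.7, 89.9, 32.5]
force: [-0.2, -0.4, -0.4]
gripper_width: 55.1
```

```bash
python3 look.py w29; python3 - <<'E'
from h import *
f=cams.grab_frame('scene'); cv2.imwrite('pics/s29.png',cv2.resize(f['img'][60:370,90:460,::-1],None,fx=1.9,fy=1.9,interpolation=cv2.INTER_CUBIC))
f=cams.grab_frame('top'); cv2.imwrite('pics/t29.png',cv2.resize(f['img'][120:320,60:460,::-1],None,fx=2,fy=2,interpolation=cv2.INTER_CUBIC))
E
```

```text
55.35 [419.4 185.4 306.1] jaw 83.86977019475198 54.99097156159003 F [0.5 0.5 0.8] q [ 22.4   5.   95.2   0.   79.6 -61.5]
```

View pics/s29.png

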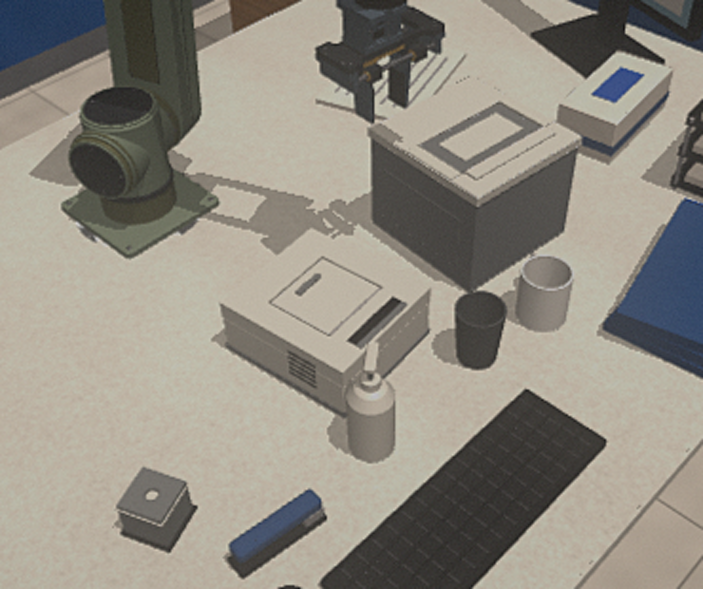

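View pics/t29.png

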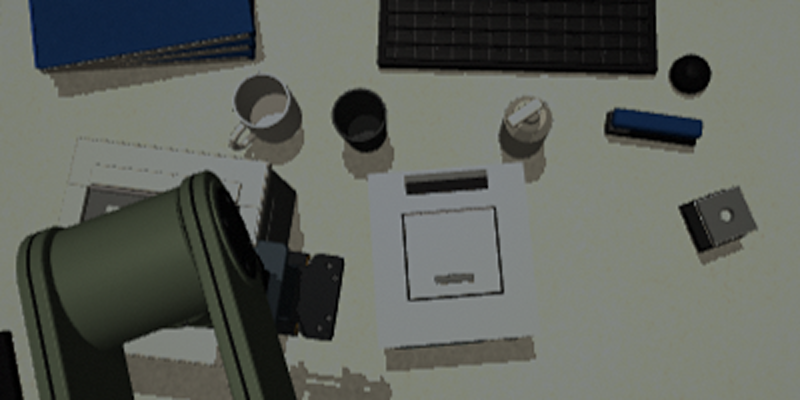

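View pics/w29.png

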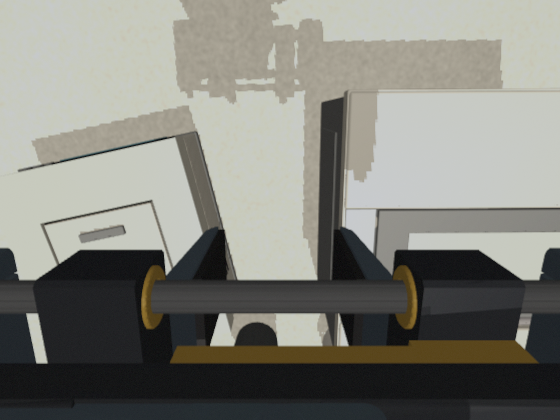

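>>> arm_command:
  deltas:
    - [0.6, [0, -60, 0], 0]
    - [0.6, [0, -100, 0], 0]
    - [0.6, [0, -100, 0], 0]
    - [0.6, [0, -100, 0], 0]
    - [0.6, [0, -100, 0], 0]
    - [0.6, [0, -100, 0], 0]
    - [0.6, [0, -100, 0], 0]
    - [0.6, [0, -100, 0], 0]

```text
time_s: 56.25
ee_pos: [419.1, 86.0, 305.6]
ee_rot: [126.7, 90.0, 120.8]
force: [0.4, -0.3, -0.3]
gripper_width: 54.2
```

```bash
python3 - <<'E'
from h import *
import pickle
D=pickle.load(open('d0.pkl','rb'))
a=[]
for n,(r0,r1,c0,c1) in(('scene',(100,170,280,400)),('top',(190,310,70,220))):
    f=cams.grab_frame(n); x=np.vstack([D[n]['img'][r0:r1,c0:c1],f['img'][r0:r1,c0:c1]]); a.append(cv2.resize(x[:,:,::-1],(400,560),interpolation=cv2.INTER_CUBIC))
    print(n,[(round(float(d['conf']),2),np.round(d['centre'])) for d in cams.silhouettes(f,'pack1')])
cv2.imwrite('pics/cmp.png',np.hstack(a)); s,p,_=tool(); print(s['time_s'],p)
E
```

```text
scene []
top []
56.45 [419.00087579  85.39691573 305.657805  ]
```

View pics/cmp.png

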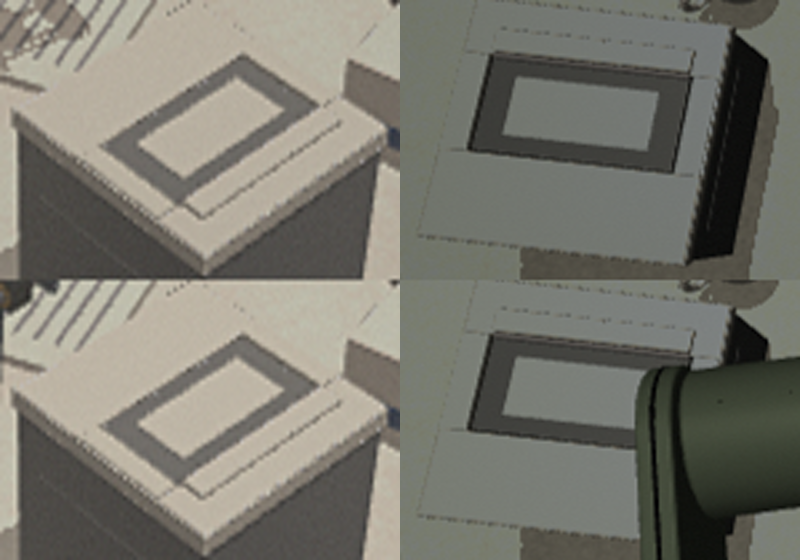

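The flap looks the same as at the start, so it is shut. The hatch is shut, no packs are left on the desk, and the robot touches nothing. I'm handing in the job.

```bash
python3 -c "
from workcell import env
print(env.job_done())"
```

```text
the job is handed in; nothing more can be done
None
```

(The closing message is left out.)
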